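# Lock the loose ear-defender hanger with its jam nut and hang the ear defenders up

### The job

The ear-defender hanger beside the sonicator has worked loose on its rubber mount: fit one spanner on the lower nut with its handle lying beside the round bolt head, so that the bolt stops it turning clockwise and the nut keeps its setting, and with the other spanner turn the jam nut above it clockwise until it is hard up and goes no further. Then take both spanners off and lay them flat on the black tool mat. Once the nut is locked, and not before, hang every ear defender over the rail, one cup down each side, without disturbing the flask, tip box and mouse on the bench.

Things in the scene. Friction and masses are not known exactly. Their poses are not given: they have to be found in the camera images.
- stand: stainless hanger fixed to the bench. Origin: on the bench, on the axis of its upright M20 stud; z up. Foot: plate with its top 14 mm above the bench, x = -35 to 50, y = -42 to 248 mm. On it: the stud (top 58 mm above the bench) with two nuts; a bolt head at (24.5, 150) mm; a post of 28 mm diameter at (30, 215) mm that carries the rail
- lower_nut (a point): axis of the lower nut, 19 mm above the bench: mid height of a spanner lying on the foot round it. Hexagon 30 mm across flats, 34.6 over corners, 18 mm high. Its axes turn with the nut: one pair of flats faces its +x and -x, corners on its y. At the start they are parallel to the stand's, so a spanner slides on with its handle along the stand's +y
- set_nut (a joint): turn of the lower nut from its setting, rad: 0 at the start, growing clockwise seen from above; to stay within 0.3 of 0. It turns at 0.12 N m, so the tightening jam nut carries it round unless it is held
- jam_nut (a joint): turn of the jam nut against the lower nut, rad: 0 to 0.15 at the start (finger tight), growing clockwise seen from above; hard up at 0.85, where it stops; above 0.75 counts as locked. It turns at 0.45 N m and stays where it is left
- upper_nut (a point): centre of the jam nut, 38 mm above the bench: hexagon 30 mm across flats, 12 mm thick, directly on the lower nut. Its axes turn with the nut: one pair of flats faces its +x and -x, corners on its y
- brace (a point): centre of the top of the fixed round bolt head that the holding spanner bears on: 25 mm diameter, 22 mm high above the foot. A spanner lying on the foot, on the lower nut, with its handle along the stand's +y has its edge 2 mm clear of this bolt, on the bolt's anticlockwise (-x) side
- rail_mid (a point): centre of the hanger's rail, 165 mm above the bench: round bar of 16 mm diameter, 270 mm long along this point's y (the stand's y), from the post at its -y end to a black end knob of 28 mm diameter
- mat: black rubber tool mat, 260 mm along its x by 180 mm along its y, 3 mm thick, fixed; origin at the centre of its underside
- spanner_a: steel open-ended spanner, twin of the other (either may do either job), 203 mm long, 10 mm thick, 0.34 kg. Origin: jaw centre, on the underside; z up when lying flat. Handle along its +x: straight bar 20 mm wide from x = 50 mm to the end at 182 mm. The jaws open towards its -x, in line with the handle
- spanner_b: steel open-ended spanner, twin of the other (either may do either job), 203 mm long, 10 mm thick, 0.34 kg. Origin: jaw centre, on the underside; z up when lying flat. Handle along its +x: straight bar 20 mm wide from x = 50 mm to the end at 182 mm. The jaws open towards its -x, in line with the handle
- spanner_a_jaw (a point): centre of the jaws of spanner a, at mid thickness. Jaw gap 31.2 mm, flared at the tips, which reach 21 mm ahead of this point; throat 18.7 mm behind it; head 59 mm wide
- spanner_b_jaw (a point): centre of the jaws of spanner b, at mid thickness. Jaw gap 31.2 mm, flared at the tips, which reach 21 mm ahead of this point; throat 18.7 mm behind it; head 59 mm wide
- spanner_a_grip (a point): point on the handle of spanner a, at mid thickness, 73 mm from the jaw centre: its centre of mass
- spanner_b_grip (a point): point on the handle of spanner b, at mid thickness, 73 mm from the jaw centre: its centre of mass
- defender_1: ear defenders, perhaps absent; rigid, 0.25 kg: two grey cups joined by a black arched headband, standing on the cups. Origin: on the bench midway between the cups; z up to the crown, x from cup to cup, y across the band. 140 mm wide over the cups (x); cups 62 mm across (y), 78 mm high; 72 mm clear between the cups
- defender_2: ear defenders, perhaps absent; rigid, 0.25 kg: two grey cups joined by a black arched headband, standing on the cups. Origin: on the bench midway between the cups; z up to the crown, x from cup to cup, y across the band. 140 mm wide over the cups (x); cups 62 mm across (y), 78 mm high; 72 mm clear between the cups
- defender_3: ear defenders, perhaps absent; rigid, 0.25 kg: two grey cups joined by a black arched headband, standing on the cups. Origin: on the bench midway between the cups; z up to the crown, x from cup to cup, y across the band. 140 mm wide over the cups (x); cups 62 mm across (y), 78 mm high; 72 mm clear between the cups
- defender_1_crown (a point): middle of the underside of the crown of ear defenders 1, 132 mm above their origin, where the rail bears. The crown is a block 40 mm along x, 26 mm across (y), 16 mm thick above this point; the band slopes down at either side of it
- defender_2_crown (a point): middle of the underside of the crown of ear defenders 2, 132 mm above their origin, where the rail bears. The crown is a block 40 mm along x, 26 mm across (y), 16 mm thick above this point; the band slopes down at either side of it
- defender_3_crown (a point): middle of the underside of the crown of ear defenders 3, 132 mm above their origin, where the rail bears. The crown is a block 40 mm along x, 26 mm across (y), 16 mm thick above this point; the band slopes down at either side of it
- flask: bystander: clear culture flask with a yellow cap, 137 x 84 x 32 mm, lying beyond the hanger. Leave alone
- tip_box: bystander: grey pipette tip box with a clear lid, 85 x 122 x 66 mm, to the left. Leave alone
- mouse: bystander: computer mouse, 105 x 60 x 33 mm, to the right, beyond the tool mat. Leave alone

How it is judged:
By the outcome, as a careful person would: the job done as asked, in the order asked, and still so for the second after the job is handed in, with the robot touching nothing.
Of defender_1, defender_2, defender_3 only 2 to 3 are there at a start; the rules pass over those that are not, and their reading is None.
At some moment in a run one of spanner_a, spanner_b, defender_1, defender_2, defender_3 may be knocked a few centimetres aside while the robot is not near it.
It also fails if it takes over 200 s, if anything falls off the work surface, if the arm or the gripper's body presses on something with over 40 N, if the wrist force passes 120 N, or if a joint passes its speed limit or range.

### The arm

A 6-joint arm with a two-finger parallel gripper is mounted at the origin on the work surface. World frame = base frame: x ahead of the robot, y to its left, z up, the work surface at z = 0. Lengths are in m, angles in rad, forces in N, time in s.
With the tool pointing down it reaches from about 0.375 to 0.975 m from the base axis. Payload 3.8 kg.
Tool frame: the origin (TCP) lies at the very end of the fingers, on their centre line; the grasp point (between the pads) lies 19 mm behind it; z points along the fingers, y is the direction in which the jaws open and shut (so a half turn about z gives the same grasp; the last joint's range is limited). The gripper opens to 85 mm and grips with 20 to 120 N. Pads are 22 mm wide; open, the fingers measure 114 mm over their backs; the gripper's body (76 mm by 85 mm) begins 54 mm behind the grasp point. The pads swing forward as they close: fully open they stand 13 mm farther back than shut.
Start: joints at [-1.203, 0.264, 1.604, -0, 1.274, -0.037], TCP at [0.266, -0.62, 0.231] pointing down, gripper open.
Joint ranges: [-2.63, 2.63], [-0.94, 2.18], [0.31, 2.57], [-1.31, 4.45], [0, 2.66], [-2.55, 2.55]. Speed limits (rad/s): [2.57, 2.57, 3.14, 3.14, 3.14, 3.14].

### API

Orientations are given as a rotation vector (axis times angle).
In Python, from workcell import read_state, read_camera, camera_info, finish_job gives the robot as it stands. The module is installed in compiled form; this text tells all that it offers.
- The arm moves only by the tool play_rows, never from a script. Its argument "motion" is a list of rows, each a list of 5 numbers: the shift along the tool's x, y, z in units of 1000 mm (1.0 is 1000 mm), then the turn about the tool's z in units of 2 pi rad (1.0 is 2 pi rad), then the finger opening in mm, from 0 to 85.4. A call has 1 to 5 rows; each row shifts and turns the commanded pose from where the row before left it, along the tool's axes as they then stand; what a row does not reach is not made up. A row lasts 1/8 s, in which the tool goes at most 62.5 mm and 10.7 degrees, less where a joint would pass 70% of its speed; a pose out of reach is approached as far as the arm can. A call with a number of a shift or a turn outside -1 to 1 is refused whole. A call with a gripper value outside its range is refused whole. The fingers move at their own pace and stop on an object; "squeeze" is the grip in N (left out, the last holds). Time passes only in rows, so rows that do not move let the fingers close. It gives the time, the measured TCP pose, the force and the opening at its end, in the units of the state.
- read_state(): the state, without advancing time (a new reading comes with each control period).
- read_camera(name): name is "scene" or "side" or "wrist"; returns the picture (480x640x3 uint8, red, green, blue); there is no depth.
- camera_info(name): a dict with "intrinsics" (3x3 intrinsics, pixels), "pose" (4x4, takes a point from camera to world coordinates). Camera axes: x right, y down, z forward; pixel columns grow to the right and rows downward; lengths in m; the calibration is good to about 2 mm. The wrist camera is an equidistant fisheye: a pixel r from the principal point sees the ray r / f radians off the axis. A picture is of the moment at which its call begins: read the wrist's pose just before it. camera_info takes no time and is no camera call; for the wrist camera it gives the pose at the moment of the call.
- finish_job(): hands the job in, once; it reports no verdict.
The state is a dict: "time": time; "q": joint angles; "joint_vel": joint speeds; "joint_torque": joint torques, N m; "tool_pos": TCP position; "tcp_rot": TCP orientation; "wrist_force": force on the tool from outside, world axes, zero at the start; "torque": the same for the moment, N m; "width": opening from 0.0 (shut) to 1.0 (fully open).
Only numpy, scipy, OpenCV 4.12 (cv2) and the standard library are available. Lean on these libraries where they do the work, as an engineer would, in place of code of your own. Each camera call takes 0.05 s, during which the arm holds its last target. There are 200 camera calls.

## Working session

There is one attempt and no reset: what is moved stays moved. The work goes in short steps, Python scripts to look and compute and a tool call to move; the robot and the scene stay as the last step left them, time stands still between calls to the robot, and variables do not carry over. Pictures are saved under pics/ and viewed, about 12 in all and at most 16, crops included, and the job is handed in when it is done.

Besides the shell and the picture viewer there is one more tool, called as name(argument=value, ...), one argument or row to a line, values as JSON. play_rows: Moves the arm, as the interface text tells. Shifts and turns lie within -1 to 1; 1 stands for 1000 mm of shift or 2 pi rad of turn. Its arguments: {"type":"object","properties":{"motion":{"type":"array","items":{"type":"array","items":{"type":"number"}}},"squeeze":{"type":"number"}},"required":["motion"]}

```bash
ls; mkdir -p pics
python3 - <<'E'
from workcell import *
import cv2,numpy as np
for n in("scene","side","wrist"):
    i=camera_info(n);print(n,np.round(i["intrinsics"],1).tolist(),np.round(i["pose"],3).tolist())
    cv2.imwrite(f"pics/{n}0.png",read_camera(n)[:,:,::-1])
a=cv2.imread("pics/scene0.png");cv2.imwrite("pics/scene0b.png",cv2.resize(a,(800,600),interpolation=cv2.INTER_CUBIC))
print(read_state())
E
```

```text
pics
scene [[609.8, 0.0, 312.4], [0.0, 609.8, 244.3], [0.0, 0.0, 1.0]] [[0.403, 0.713, -0.574, 1.579], [0.915, -0.324, 0.24, -0.397], [-0.015, -0.622, -0.783, 1.437], [0.0, 0.0, 0.0, 1.0]]
side [[490.0, 0.0, 311.8], [0.0, 490.0, 237.5], [0.0, 0.0, 1.0]] [[-0.814, -0.405, 0.416, 0.074], [-0.581, 0.572, -0.579, 0.729], [-0.003, -0.713, -0.701, 1.014], [0.0, 0.0, 0.0, 1.0]]
wrist [[371.6, 0.0, 321.0], [0.0, 371.6, 243.4], [0.0, 0.0, 1.0]] [[0.394, -0.871, -0.295, 0.342], [-0.919, -0.373, -0.125, -0.587], [-0.001, 0.321, -0.947, 0.372], [0.0, 0.0, 0.0, 1.0]]
{'time': 0.15, 'q': array([-1.20291895e+00,  2.64604704e-01,  1.60505498e+00, -2.93368321e-05,
        1.27374565e+00, -3.69435649e-02]), 'joint_vel': array([-0.00084018, -0.00211775, -0.00476964, -0.00165359, -0.0006186 ,
        0.00099579]), 'joint_torque': array([ 1.04697370e-03, -5.15903234e+01, -3.67959523e+01,  3.70673433e-05,
        8.04217503e-03, -1.28916091e-05]), 'tool_pos': array([ 0.26560533, -0.61991683,  0.23023435]), 'tcp_rot': array([-3.07570689e+00, -6.31212787e-01,  5.12155897e-04]), 'wrist_force': array([-0.35083552,  0.88885522,  0.14906239]), 'torque': array([0.04458954, 0.0468332 , 0.01754856]), 'width': 0.9982260300869619}
```

View pics/scene0b.png

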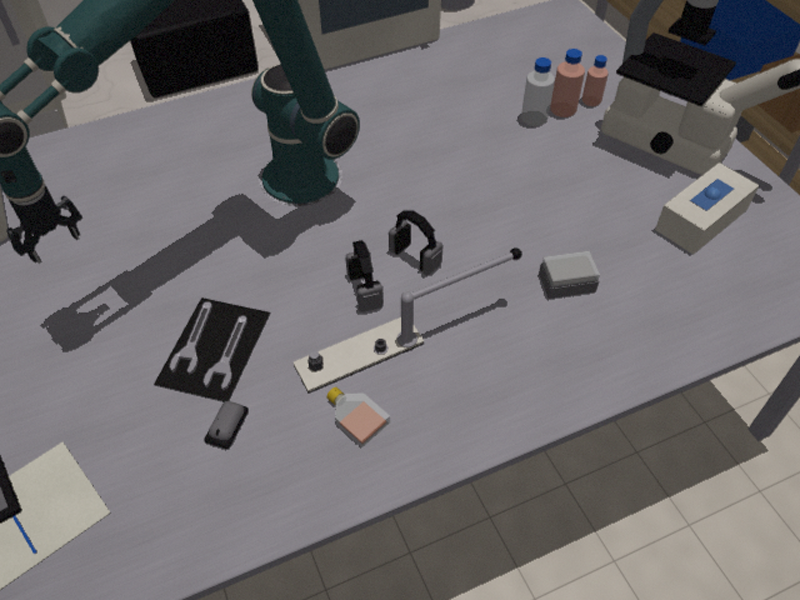

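View pics/side0.png

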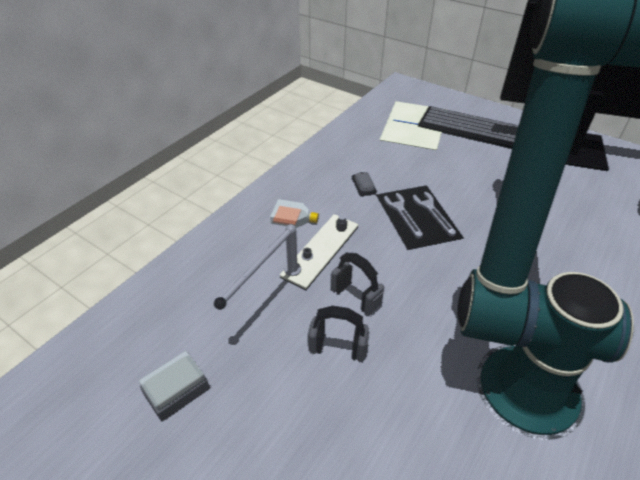

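Two defenders (scene ~ (395,255) and (445,240) of the 800-wide view), both spanners on the mat (handles toward the robot), and the stand with its foot from (305,375) to (420,340).

Run:
```python
import cv2
a=cv2.imread("pics/scene0.png")
cv2.imwrite("pics/c1.png",cv2.resize(a[220:340,110:270],(800,600),interpolation=cv2.INTER_CUBIC))
cv2.imwrite("pics/c2.png",cv2.resize(a[160:316,225:433],(800,600),interpolation=cv2.INTER_CUBIC))
```

```text
(no output)
```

View pics/c1.png

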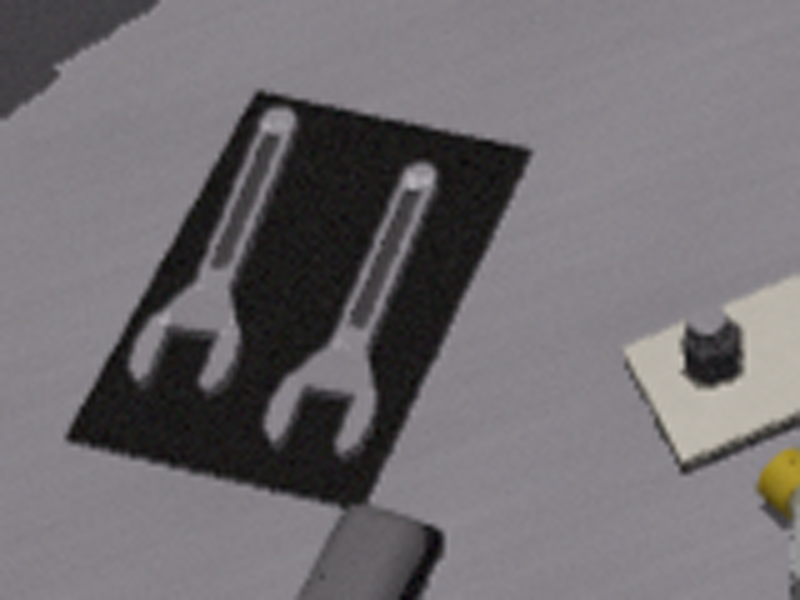

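View pics/c2.png

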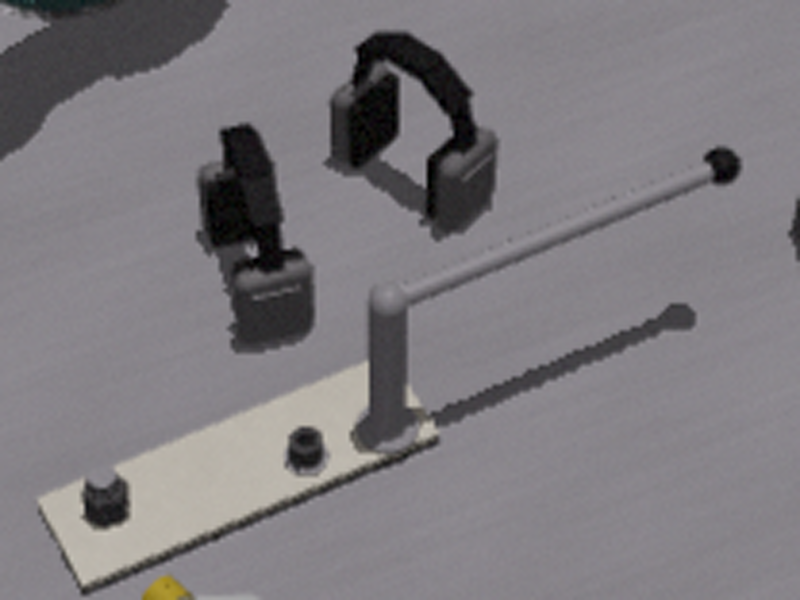

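Crops are clear: spanners' handle ends at c1 (282,110) and (421,165), throats at (195,331) and (327,393); foot corners at c2 (40,500), (85,590), (437,437), knob (722,165); defenders with crowns near c2 (247,140) and (412,45).

```bash
cat > h.py <<'E'
import numpy as np, cv2
from workcell import *
from scipy.optimize import least_squares
from scipy.spatial.transform import Rotation as R
def proj(cam,P):
    i,T=cam["intrinsics"],cam["pose"]; c=(np.atleast_2d(P)-T[:3,3])@T[:3,:3]
    if cam.get("fish"):
        r=np.hypot(c[:,0],c[:,1]); th=np.arctan2(r,c[:,2]); d=c[:,:2]/r[:,None]*th[:,None]
    else: d=c[:,:2]/c[:,2:]
    return d*i[0,0]+[i[0,2],i[1,2]]
def back(cam,uv,z):
    i,T=cam["intrinsics"],cam["pose"]; d=(np.atleast_2d(uv)-[i[0,2],i[1,2]])/i[0,0]
    if cam.get("fish"):
        th=np.hypot(d[:,0],d[:,1]); d=np.c_[d/th[:,None]*np.sin(th)[:,None],np.cos(th)]
    else: d=np.c_[d,np.ones(len(d))]
    d=d@T[:3,:3].T; return T[:3,3]+d*((z-T[2,3])/d[:,2])[:,None]
def place(p,L):  # p=x,y,yaw ; L local pts (m)
    c,s=np.cos(p[2]),np.sin(p[2]); L=np.atleast_2d(L)
    return np.c_[p[0]+c*L[:,0]-s*L[:,1],p[1]+s*L[:,0]+c*L[:,1],L[:,2]]
def fit(obs,p0): # obs: list of (cam, uv Nx2, local Nx3 mm)
    f=lambda p:np.concatenate([(proj(c,place(p,np.array(L)/1e3))-uv).ravel() for c,uv,L in obs])
    r=least_squares(f,p0,loss="soft_l1"); return r.x,np.round(r.fun,1)
def wcam(): c=dict(camera_info("wrist")); c["fish"]=1; return c
def snap(name,f,crop=None):
    c=wcam() if name=="wrist" else camera_info(name); a=read_camera(name)[:,:,::-1]
    np.savez(f"pics/{f}.npz",a=a,**c)
    if crop: a=a[crop[1]:crop[3],crop[0]:crop[2]]
    k=min(800/a.shape[1],600/a.shape[0]); cv2.imwrite(f"pics/{f}.png",cv2.resize(a,None,fx=k,fy=k,interpolation=cv2.INTER_CUBIC)); return c
def st():
    s=read_state(); X=R.from_rotvec(s["tcp_rot"]).as_matrix(); return s,s["tool_pos"],np.arctan2(X[1,0],X[0,0])
def move(x,y,z,phi,frm=None):
    """shift (tool axes, mm) and turn (units) from current pose to world x,y,z,phi (tool-x heading)"""
    if frm is None: s,p,f=st()
    else: p,f=np.array(frm[:3]),frm[3]
    d=np.array([x,y,z])-p; t=(phi-f+np.pi)%(2*np.pi)-np.pi
    c,s_=np.cos(f),np.sin(f)
    return "tool shift mm x %.1f y %.1f z %.1f turn %.4f (%.1f deg)"%(1e3*(c*d[0]+s_*d[1]),1e3*(s_*d[0]-c*d[1]),-1e3*d[2],-t/2/np.pi,np.degrees(-t))
E
python3 - <<'E'
from h import *
S=camera_info("scene");
c1=lambda L:np.array(L)/5+[110,220]-.4
c2=lambda L:np.array(L)/(800/208)+[225,160]-.4
L=[[-35,-42,14],[50,-42,14],[50,248,14],[-35,-42,14],[50,-42,14],[30,485,165],[0,0,58],[24.5,150,36],[30,215,165]]
uv=np.r_[c2([[40,500],[85,582],[437,430]]),c1([[625,350],[685,462]]),c2([[722,165],[105,477],[306,437],[388,298]])]
p,r=fit([(S,uv,L)],[.7,0,-.4]);print("stand",p,np.degrees(p[2]),r.tolist())
for k in ([[258,92],[530,150],[365,503],[68,437]],):print(back(S,c1(k),.003)[:,:2])
for k in ([[282,112],[172,328],[218,335],],[[421,165],[305,388],[349,396]]):
    L=[[181,0,13],[18.7,-15.6,13],[18.7,15.6,13]]
    p,r=fit([(S,c1(k),L)],[.5,-.3,3.1]);print("sp",p,np.degrees(p[2]),r.tolist())
print("crowns",back(S,c2([[247,140],[412,45]]),.148))
print("cupbottoms",back(S,c2([[235,348],[312,340],[435,235],[490,205]]),.0))
E
```

```text
stand [ 0.62371225 -0.18235423  0.06504931] 3.7270507775664234 [-0.4, -0.5, -0.0, 0.8, 0.9, -0.0, -0.0, -0.5, 0.1, -0.3, -1.9, -0.1, -0.1, -0.2, 0.4, 0.4, 0.3, 0.6]
[[ 0.31352188 -0.36721383]
 [ 0.42513784 -0.22999503]
 [ 0.62250776 -0.38958792]
 [ 0.51238079 -0.52931353]]
sp [ 0.50553038 -0.43585993  2.69733641] 154.54599250189437 [-0.1, -0.4, 17.2, 1.1, -2.9, -0.5]
sp [ 0.57612537 -0.37882397  2.65185253] 151.93995771299006 [-0.1, -0.2, 17.3, 1.3, -2.5, -0.9]
crowns [[0.44197733 0.00730657 0.148     ]
 [0.40239097 0.16201669 0.148     ]]
cupbottoms [[ 0.51154789 -0.03876679  0.        ]
 [ 0.5290912   0.01888638  0.        ]
 [ 0.47135002  0.15198674  0.        ]
 [ 0.46080699  0.20647992  0.        ]]
```

play_rows(
  motion=[
    [0.0495,-0.0234,0,0,85],
    [0.0495,-0.0234,0,0,85],
    [0.0495,-0.0234,0,0,85],
    [0.0495,-0.0234,0,0,85],
    [0.0495,-0.0234,0,0,85],
  ],
)

```text
time: 0.78
tool_pos: [0.4481, -0.4139, 0.231]
tcp_rot: [-3.077, -0.631, 0.0]
wrist_force: [0.8, -0.1, -0.2]
width: 0.997
```

play_rows(
  motion=[
    [0.0495,-0.0234,0,0,85],
    [0.0495,-0.0234,0,0,85],
    [0,0,0,-0.0273,85],
    [0,0,0,-0.0273,85],
    [0,0,0,-0.0273,85],
  ],
)

```text
time: 1.4
tool_pos: [0.5198, -0.3328, 0.2308]
tcp_rot: [-2.81, -1.403, 0.001]
wrist_force: [-0.6, 0.5, 0.3]
width: 0.994
```

play_rows(
  motion=[
    [0,0,0,-0.0273,85],
    [0,0,0,-0.0273,85],
    [0,0,0,-0.0273,85],
    [0,0,0,-0.0273,85],
    [0,0,0,-0.0273,85],
  ],
)

```text
time: 2.02
tool_pos: [0.5196, -0.3332, 0.2308]
tcp_rot: [-1.974, -2.443, 0.0]
wrist_force: [-0.2, 0.4, 0.2]
width: 0.993
```

play_rows(
  motion=[
    [0,0,0,-0.0273,85],
    [0,0,0,-0.0273,85],
    [0,0,0,-0.0273,85],
    [0,0,0,-0.0273,85],
    [0,0,0,0,85],
  ],
)

```text
time: 2.65
tool_pos: [0.5196, -0.3333, 0.2309]
tcp_rot: [-1.048, -2.961, -0.0]
wrist_force: [0.4, -0.7, -0.2]
width: 0.995
```

Run:
```python
from h import *
s,p,f=st();print(p,np.degrees(f),s["q"])
c=snap("wrist","w1")
```

```text
[ 0.51958862 -0.33327558  0.23086255] 141.0203591720551 [-6.10647752e-01  1.56660393e-01  1.73326272e+00 -4.15655235e-05
  1.25244344e+00 -1.50110802e+00]
```

View pics/w1.png

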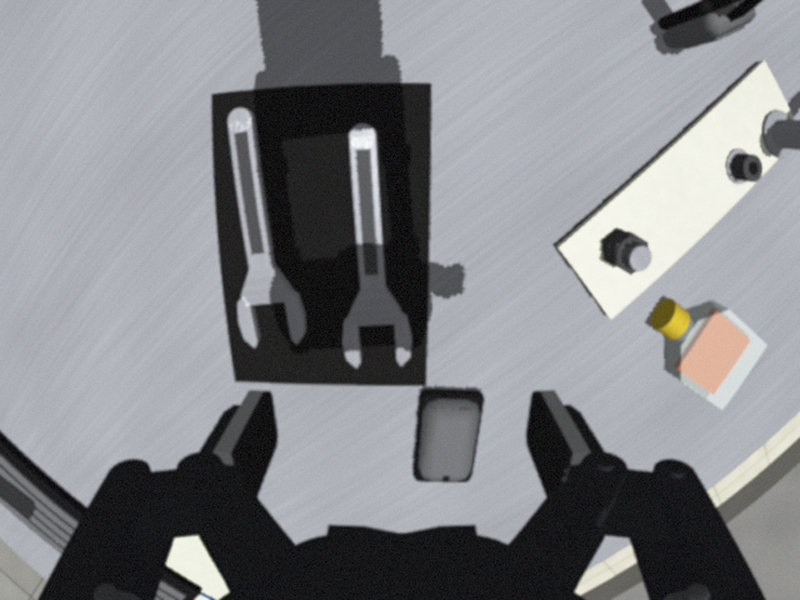

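The wrist view shows both spanners (handle ends at (361,122) and (239,107), throats at (378,326) and (266,303)), the mat corners and the foot (corners (557,245), (610,319), (763,60)).

Run:
```python
from h import *
d=np.load("pics/w1.npz");W=dict(intrinsics=d["intrinsics"],pose=d["pose"],fish=1);S=camera_info("scene")
w=lambda L:np.array(L)/1.25-.1
c1=lambda L:np.array(L)/5+[110,220]-.4
c2=lambda L:np.array(L)/(800/208)+[225,160]-.4
L=[[182,0,13],[18.7,15.6,13],[18.7,-15.6,13]]
for k,kc in (([[361,122],[360,326],[397,325]],[[421,163],[305,388],[349,396]]),([[239,106],[248,305],[284,301]],[[282,110],[172,328],[218,335]])):
    for o in ([(W,w(k),L)],[(S,c1(kc),[L[0],L[2],L[1]])]):
        p,r=fit(o,[.55,-.4,2.45]);print("sp",np.round(p,4),np.degrees(p[2]),r.tolist(),"grip",place(p,[.073,0,.008]))
LS=[[-35,-42,14],[50,-42,14],[-35,248,14],[24.5,150,36],[0,0,58]]
p,r=fit([(W,w([[557,245],[610,318],[763,60],[747,168],[641,258]]),LS)],[.62,-.18,.06]);print("standW",p,r.tolist())
print(back(W,w([[212,95],[431,84],[426,385],[236,380]]),.003))
```

```text
sp [ 0.568  -0.3949  2.5311] 145.01854022031293 [0.1, 1.1, -0.2, -0.1, 0.1, -1.2] grip [[ 0.50818147 -0.35308663  0.008     ]]
sp [ 0.576  -0.3785  2.6543] 152.07882270113583 [-0.1, -0.1, 17.4, 1.2, -2.4, -0.9] grip [[ 0.51146502 -0.34435545  0.008     ]]
sp [ 0.4933 -0.4563  2.5448] 145.80446551323197 [0.0, 0.5, 0.6, -0.7, -0.5, 0.1] grip [[ 0.43295721 -0.41531592  0.008     ]]
sp [ 0.5054 -0.4356  2.6998] 154.68519431699292 [-0.1, -0.3, 17.3, 1.0, -2.8, -0.5] grip [[ 0.43942787 -0.40435577  0.008     ]]
standW [ 0.62412453 -0.18365688  0.05279801] [0.0, 0.8, -0.6, 0.2, 0.8, -0.5, 4.8, -0.3, -0.7, -0.2]
[[ 0.31486301 -0.36696286  0.003     ]
 [ 0.42744537 -0.22865032  0.003     ]
 [ 0.62723969 -0.39132162  0.003     ]
 [ 0.5139226  -0.52865447  0.003     ]]
```

Run:
```python
from h import *
d=np.load("pics/w1.npz");W=dict(intrinsics=d["intrinsics"],pose=d["pose"],fish=1);S=camera_info("scene")
w=lambda L:np.array(L)/1.25-.1
c1=lambda L:np.array(L)/5+[110,220]-.4
c2=lambda L:np.array(L)/(800/208)+[225,160]-.4
L=[[182,0,13],[18.7,15.6,13],[18.7,-15.6,13]]
for k,kc in (([[361,122],[360,326],[397,325]],[[421,163],[305,388],[349,396]]),([[239,106],[248,305],[284,301]],[[282,110],[172,328],[218,335]])):
    for o in ([(S,c1(kc),L)],[(S,c1(kc),L),(W,w(k),L)]):
        p,r=fit(o,[.55,-.4,2.45]);print("sp",np.round(p,4),np.degrees(p[2]),r.tolist(),"grip",place(p,[.073,0,.008]))
LS=[[-35,-42,14],[50,-42,14],[-35,248,14],[0,0,58]]
L=[[-35,-42,14],[50,-42,14],[50,248,14],[-35,-42,14],[50,-42,14],[30,485,165],[0,0,58],[24.5,150,36],[30,215,165]]
uv=np.r_[c2([[40,500],[85,582],[437,430]]),c1([[625,350],[685,462]]),c2([[722,165],[105,477],[306,437],[388,298]])]
p,r=fit([(S,uv,L),(W,w([[557,245],[610,318],[763,60],[641,258]]),LS)],[.62,-.18,.06]);print("stand",p,np.degrees(p[2]),r.tolist())
print(proj(W,place(p,np.array(L)/1e3)).round(1)*1.25)
```

```text
sp [ 0.565  -0.3994  2.5216] 144.47507176931103 [-0.0, 0.3, -0.9, -0.3, 0.9, -0.1] grip [[ 0.50563114 -0.3570086   0.008     ]]
sp [ 0.5679 -0.3953  2.5305] 144.98739925706673 [1.1, 0.5, 0.8, 0.0, 2.6, 0.2, -0.1, 1.3, -0.5, 0.0, -0.3, -1.1] grip [[ 0.50809065 -0.35338676  0.008     ]]
sp [ 0.4949 -0.4564  2.5685] 147.16251134863015 [0.0, -0.0, -0.7, 0.0, 0.6, -0.0] grip [[ 0.433581   -0.41682918  0.008     ]]
sp [ 0.4935 -0.4564  2.5464] 145.8988220179615 [1.2, -0.2, -0.6, -0.4, 0.6, -0.3, -0.2, 0.7, 0.6, -0.6, -0.5, 0.2] grip [[ 0.43305163 -0.4154684   0.008     ]]
stand [ 0.62409396 -0.18310044  0.05939766] 3.40323535370835 [-0.6, -0.4, -0.3, 1.0, 0.8, 0.5, -0.2, -0.4, -0.2, -0.1, -1.5, 0.8, -0.3, -0.0, 0.3, 0.8, 0.3, 1.2, 0.4, 0.8, 0.2, -0.2, 0.3, -1.8, -0.3, -0.6]
[[557.375 245.875]
 [610.125 317.625]
 [800.25  131.   ]
 [557.375 245.875]
 [610.125 317.625]
 [971.125   9.125]
 [640.5   257.125]
 [752.875 166.125]
 [899.875 141.375]]
```

```bash
python3 -c "
from h import *
print(move(.508,-.3532,.005,np.radians(145)))"
```

```text
tool shift mm x -3.5 y -22.8 z 225.9 turn -0.0113 (-4.1 deg)
```

play_rows(
  motion=[
    [-0.0035,-0.0228,0,0,55],
    [0,0,0.05,-0.0113,55],
    [0,0,0.06,0,55],
    [0,0,0.05,0,55],
    [0,0,0.03,0,55],
  ],
)

```text
time: 3.32
tool_pos: [0.5057, -0.3533, 0.0379]
tcp_rot: [-0.942, -2.993, -0.002]
wrist_force: [-0.7, -0.5, 0.8]
width: 0.644
```

Run:
```python
from h import *
s,p,f=st();print(p,np.degrees(f),s["wrist_force"])
c=snap("wrist","w2",(200,60,520,300))
for q in ([.568,-.395,np.radians(145)],):
    print((proj(c,place(q,[[.182,0,.013],[.0187,.0156,.013],[.0187,-.0156,.013]]))-[200,60])*2.5)
```

```text
[ 0.505721   -0.35325318  0.03788016] 145.05410971018281 [-0.67648323 -0.50879956  0.76459779]
[[308.77979229  17.3249625 ]
 [238.4778631  797.26563596]
 [375.01435465 797.31842051]]
```

View pics/w2.png

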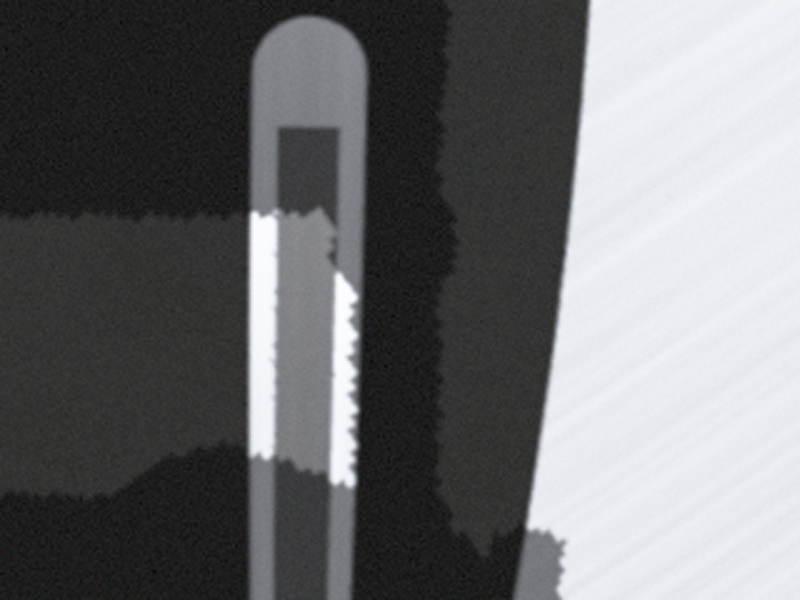

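Handle end appears at (309,16) in the crop, where the fit predicted (309,17): the spanner pose is confirmed. Descend and grip.

play_rows(
  motion=[
    [0,0,0.015,0,55],
    [0,0,0.012,0,55],
    [0,0,0.005,0,55],
    [0,0,0,0,30],
    [0,0,0,0,10],
  ],
  squeeze=100,
)

```text
time: 4.0
tool_pos: [0.5087, -0.354, 0.0102]
tcp_rot: [0.939, 2.997, -0.002]
wrist_force: [0.4, 1.4, 6.5]
width: 0.228
```

play_rows(
  motion=[
    [0,0,0,0,10],
    [0,0,0,0,10],
    [0,0,0,0,10],
    [0,0,0,0,10],
  ],
)

```text
time: 4.5
tool_pos: [0.5088, -0.354, 0.0107]
tcp_rot: [0.939, 2.996, -0.001]
wrist_force: [-2.8, -1.0, 6.2]
width: 0.172
```

play_rows(
  motion=[
    [0,0,0,0,45],
    [0,0,0,0,45],
    [0,0,0.003,0,45],
    [0,0,0.003,0,45],
    [0,0,0,0,45],
  ],
)

```text
time: 5.12
tool_pos: [0.5079, -0.353, 0.0026]
tcp_rot: [-0.939, -2.997, -0.001]
wrist_force: [0.0, -0.7, -0.3]
width: 0.528
```

play_rows(
  motion=[
    [0,0,0,0,30],
    [0,0,0,0,24],
    [0,0,0,0,24],
  ],
)

```text
time: 5.5
tool_pos: [0.5083, -0.3535, 0.0034]
tcp_rot: [0.939, 2.998, -0.0]
wrist_force: [0.1, 0.1, 0.2]
width: 0.282
```

Run:
```python
from h import *
s,p,f=st();print(p,np.degrees(f),s["wrist_force"],s["width"])
snap("wrist","w3",(160,180,480,420))
```

```text
[ 0.50833829 -0.35345259  0.00341655] 145.197243274108 [0.12603983 0.06764741 0.2106083 ] 0.28206499941064284
```

View pics/w3.png

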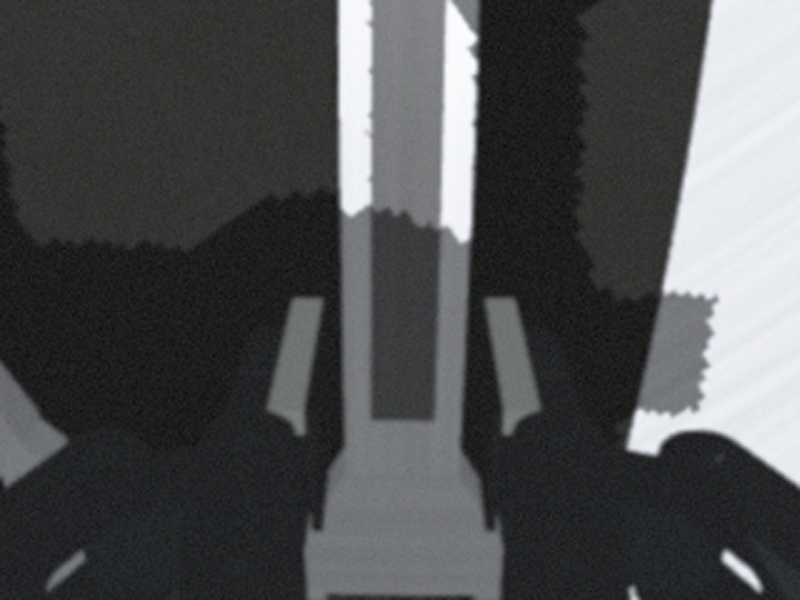

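Fingers straddle the handle symmetrically (pads at x≈300 and 505, handle 345–470). Close.

play_rows(
  motion=[
    [0,0,-0.001,0,10],
    [0,0,0,0,10],
    [0,0,0,0,10],
    [0,0,0,0,10],
  ],
  squeeze=80,
)

```text
time: 6.05
tool_pos: [0.5079, -0.3531, 0.0039]
tcp_rot: [-0.939, -2.997, -0.0]
wrist_force: [-0.4, 0.2, -2.4]
width: 0.204
```

Run:
```python
from h import *
s,p,f=st();print(p,np.degrees(f),s["wrist_force"],s["width"])
snap("wrist","w4",(160,180,480,420))
```

```text
[ 0.50786595 -0.35309979  0.0039195 ] 145.19739599377056 [-0.38256021  0.21662296 -2.37672108] 0.20411550801225295
```

View pics/w4.png

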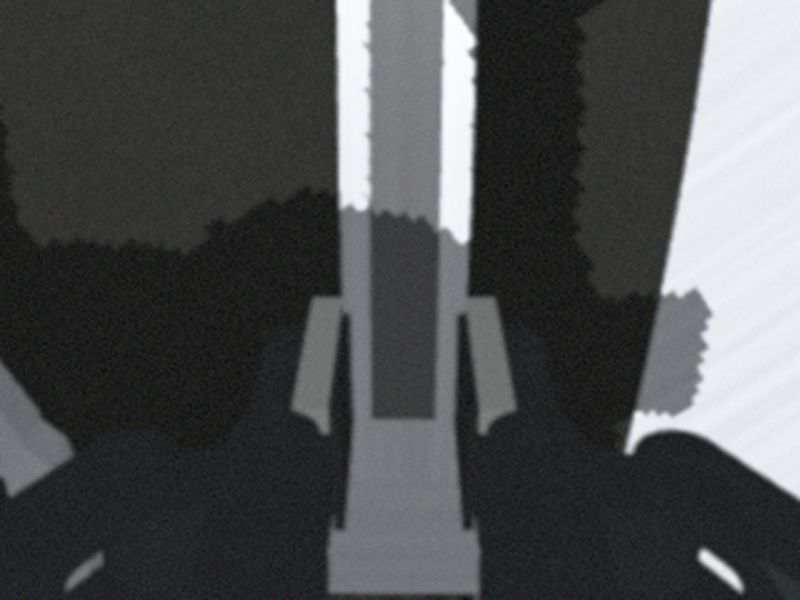

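Gripped: pads contact both handle sides at (340,300) and (470,300), gripper width 17 mm. Next, lift and carry it to the stand.

```bash
cat >> h.py <<'E'
STAND=[.6241,-.1831,.0594]
def sw(x,y): return place(STAND,[x/1e3,y/1e3,0])[0,:2]
E
python3 - <<'E'
from h import *
ph=np.radians(93.6) ; s,p,f=st()
a=sw(-10,44+73.3);print(a,sw(0,73.3))
print(move(*a,.12,ph)); print(np.arctan2(a[1],a[0])+np.pi/2-ph)
print(move(*sw(-10,117.3),.015,ph,(*a,.12,ph)))
E
```

```text
[ 0.60715411 -0.06660053] [ 0.61974854 -0.10992928]
tool shift mm x 82.0 y 291.9 z -116.1 turn 0.1433 (51.6 deg)
-0.17208799458854762
tool shift mm x 0.0 y 0.0 z 105.0 turn -0.0000 (-0.0 deg)
```

play_rows(
  motion=[
    [0,0,-0.02,0,10],
    [0,0,-0.03,0,10],
    [0,0,-0.036,0,10],
    [0,0,-0.03,0,10],
    [0,0,0,0,10],
  ],
)

```text
time: 6.72
tool_pos: [0.5109, -0.3554, 0.1252]
tcp_rot: [0.937, 2.99, -0.005]
wrist_force: [0.4, 0.7, -3.3]
width: 0.202
```

play_rows(
  motion=[
    [0.006,0.02,0,0,10],
    [0.012,0.044,0,0,10],
    [0.013,0.046,0,0,10],
    [0.013,0.046,0,0,10],
    [0.013,0.046,0,0,10],
  ],
)

```text
time: 7.35
tool_pos: [0.5755, -0.1519, 0.118]
tcp_rot: [-0.938, -2.994, -0.001]
wrist_force: [0.4, 0.0, -3.3]
width: 0.198
```

play_rows(
  motion=[
    [0.013,0.046,0,0,10],
    [0.012,0.044,0,0,10],
    [0,0,0,0.02,10],
    [0,0,0,0.026,10],
    [0,0,0,0.026,10],
  ],
)

```text
time: 7.98
tool_pos: [0.6057, -0.065, 0.1178]
tcp_rot: [-1.592, -2.704, 0.002]
wrist_force: [-0.3, 0.1, -3.0]
width: 0.201
```

play_rows(
  motion=[
    [0,0,0,0.026,10],
    [0,0,0,0.026,10],
    [0,0,0,0.0193,10],
    [0,0,0,0,10],
    [0,0,0,0,10],
  ],
)

```text
time: 8.6
tool_pos: [0.6067, -0.0661, 0.1191]
tcp_rot: [-2.146, -2.292, 0.002]
wrist_force: [-0.1, -0.6, -3.6]
width: 0.205
```

Run:
```python
from h import *
s,p,f=st();print(p,np.degrees(f),s["wrist_force"],s["width"])
ph=np.radians(93.6);print(move(*sw(-10,117.3),.12,ph))
snap("wrist","w5"); snap("scene","s5",(0,60,480,420))
a=cv2.imread("pics/w5.png");b=cv2.imread("pics/s5.png")
cv2.imwrite("pics/m5.png",np.vstack([cv2.resize(a[100:500,100:700],(600,400)),cv2.resize(b,(266,200))[:, :].repeat(1,0) if 0 else cv2.copyMakeBorder(cv2.resize(b,(266,200)),0,0,0,334,0)]))
```

```text
[ 0.60666188 -0.06606852  0.11905817] 93.750483676685 [-0.10142501 -0.57195789 -3.64571256] 0.2050195062541198
tool shift mm x -0.6 y 0.5 z -0.9 turn 0.0004 (0.2 deg)
```

View pics/m5.png

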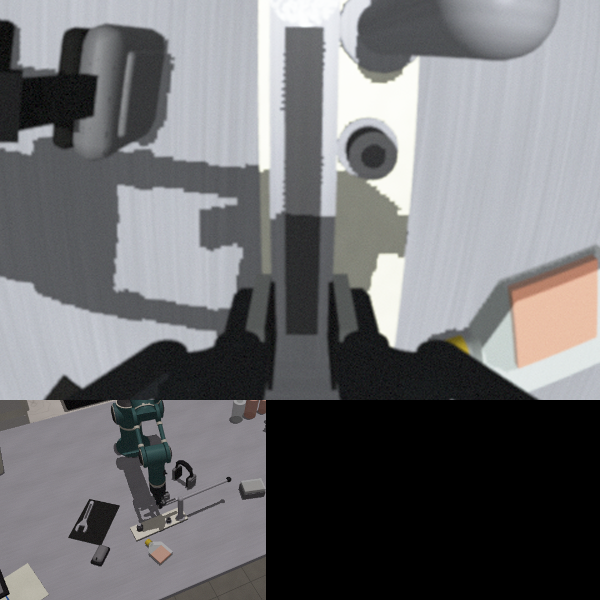

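The wrist view shows the handle aligned with the tool, bolt top at (372,155) beside it, and the defender well to the left; the scene inset shows the arm holding the spanner over the foot.

Run:
```python
from h import *
d=np.load("pics/w5.npz");W=dict(intrinsics=d["intrinsics"],pose=d["pose"],fish=1)
uv=(np.array([[372,155],[260,210],[270,20],[419,70],[406,250]])+100)/1.25-.1
b=back(W,uv,.036)[0];e=back(W,uv[1:],.014)
inv=lambda q:place([0,0,-STAND[2]],np.r_[q[:2]-STAND[:2],0])[0]*1e3
print(b,inv(b),[inv(q).round(1) for q in e])
print((proj(W,place(STAND,[[.0245,.150,.036],[.05,.15,.014],[.05,.08,.014]]))+.1)*1.25-100)
```

```text
[ 0.64040944 -0.03148967  0.036     ] [ 25.2810319  150.37472839   0.        ] [array([-33.3, 113.1,   0. ]), array([-26.8, 217.9,   0. ]), array([ 52.7, 193.1,   0. ]), array([52.4, 88.5,  0. ])]
[[370.42794399 155.70382241]
 [410.18452897 147.82084638]
 [400.82810605 262.86577007]]
```

play_rows(
  motion=[
    [-0.0005,0.0005,0.035,0,10],
    [0,0,0.035,0,10],
    [0,0,0.02,0,10],
    [0,0,0.009,0,10],
    [0,0,0,0,10],
  ],
)

```text
time: 9.32
tool_pos: [0.6082, -0.0673, 0.0212]
tcp_rot: [-2.15, -2.29, 0.0]
wrist_force: [0.7, 0.0, -3.9]
width: 0.205
```

play_rows(
  motion=[
    [-0.004,0.004,0,0,10],
    [-0.004,0.0035,0,0,10],
    [-0.003,0.003,0,0,10],
    [-0.003,0,0,0,10],
    [-0.003,0,0,0,10],
  ],
)

```text
time: 9.95
tool_pos: [0.6197, -0.0838, 0.0213]
tcp_rot: [2.15, 2.29, -0.0]
wrist_force: [-0.0, 0.6, -3.8]
width: 0.202
```

Run:
```python
from h import *
s,p,f=st();print(p,np.degrees(f),s["wrist_force"],s["torque"],s["width"])
print(move(*sw(0.5,73.3),.02,np.radians(93.6)))
```

```text
[ 0.61965621 -0.08383398  0.02128863] 93.60580069205055 [-0.02182398  0.61997961 -3.82807517] [0.0212238  0.03617614 0.05098867] 0.20218055774780366
tool shift mm x -26.1 y -1.0 z 1.3 turn 0.0000 (0.0 deg)
```

play_rows(
  motion=[
    [-0.002,-0.0007,0,0,10],
    [-0.003,0,0,0,10],
    [-0.003,0,0,0,10],
  ],
)

```text
time: 10.32
tool_pos: [0.6194, -0.0918, 0.0213]
tcp_rot: [-2.15, -2.29, 0.0]
wrist_force: [0.1, 0.5, -3.2]
width: 0.202
```

play_rows(
  motion=[
    [-0.003,0,0,0,10],
    [-0.003,0,0,0,10],
    [0,0,0,0,10],
  ],
)

```text
time: 10.7
tool_pos: [0.6199, -0.0978, 0.0213]
tcp_rot: [2.151, 2.29, 0.0]
wrist_force: [0.1, -0.8, -4.1]
width: 0.201
```

Run:
```python
from h import *
s,p,f=st();print(p,np.degrees(f),s["wrist_force"],s["torque"],s["width"])
print(move(*sw(0.5,73.3),.02,np.radians(93.6)))
```

```text
[ 0.61987131 -0.09782238  0.02130161] 93.59179812836915 [ 0.07467788 -0.81551349 -4.08185505] [ 0.03658     0.02180478 -0.02409009] 0.20071002052024153
tool shift mm x -12.1 y -0.4 z 1.3 turn -0.0000 (-0.0 deg)
```

play_rows(
  motion=[
    [-0.003,0,0,0,10],
    [-0.003,0,0,0,10],
    [-0.003,0,0,0,10],
    [-0.002,0,0,0,10],
    [0,0,0,0,10],
  ],
)

```text
time: 11.32
tool_pos: [0.6205, -0.1087, 0.0213]
tcp_rot: [-2.151, -2.29, -0.0]
wrist_force: [0.6, 0.1, -4.4]
width: 0.205
```

play_rows(
  motion=[
    [-0.0015,0,0,0,10],
    [0,0,0,0,10],
    [0,0,0.002,0,10],
    [0,0,0.002,0,10],
    [0,0,0.0015,0,10],
  ],
)

```text
time: 11.95
tool_pos: [0.6205, -0.11, 0.0155]
tcp_rot: [-2.15, -2.29, 0.0]
wrist_force: [-1.3, 0.8, -4.5]
width: 0.208
```

play_rows(
  motion=[
    [0,0,0,0,10],
  ],
)

```text
time: 12.08
tool_pos: [0.6204, -0.11, 0.0155]
tcp_rot: [-2.15, -2.29, 0.0]
wrist_force: [0.0, 0.4, -3.1]
width: 0.202
```

play_rows(
  motion=[
    [0,0,0.0007,0,10],
    [0,0,0,0,40],
    [0,0,0,0,40],
    [0,0,0,0,40],
    [0,0,-0.01,0,40],
  ],
)

```text
time: 12.7
tool_pos: [0.6199, -0.1099, 0.0247]
tcp_rot: [-2.149, -2.289, 0.001]
wrist_force: [-0.1, -0.8, 0.1]
width: 0.469
```

play_rows(
  motion=[
    [0,0,-0.03,0,40],
    [0,0,-0.05,0,40],
    [0,0,-0.05,0,40],
    [0,0,-0.05,0,60],
    [0,0,-0.03,0,60],
  ],
)

```text
time: 13.32
tool_pos: [0.622, -0.1103, 0.2399]
tcp_rot: [2.147, 2.287, 0.005]
wrist_force: [0.7, -0.8, -0.6]
width: 0.703
```

Run:
```python
from h import *
s,p,f=st();print(p,np.degrees(f),s["wrist_force"],s["q"])
# spanner A grip, phi = 145.9-180
print(move(.4331,-.4155,.22,np.radians(145.9-180)))
c=snap("scene","s6",(110,220,270,340))
```

```text
[ 0.62195284 -0.11033708  0.23988542] 93.61071360842247 [ 0.65750462 -0.83347025 -0.57180015] [-2.15007229e-01  1.74007925e-01  1.69646904e+00 -3.67735333e-07
  1.26542563e+00 -2.78030234e-01]
tool shift mm x -292.7 y -207.7 z 19.9 turn 0.3548 (127.7 deg)
```

View pics/s6.png

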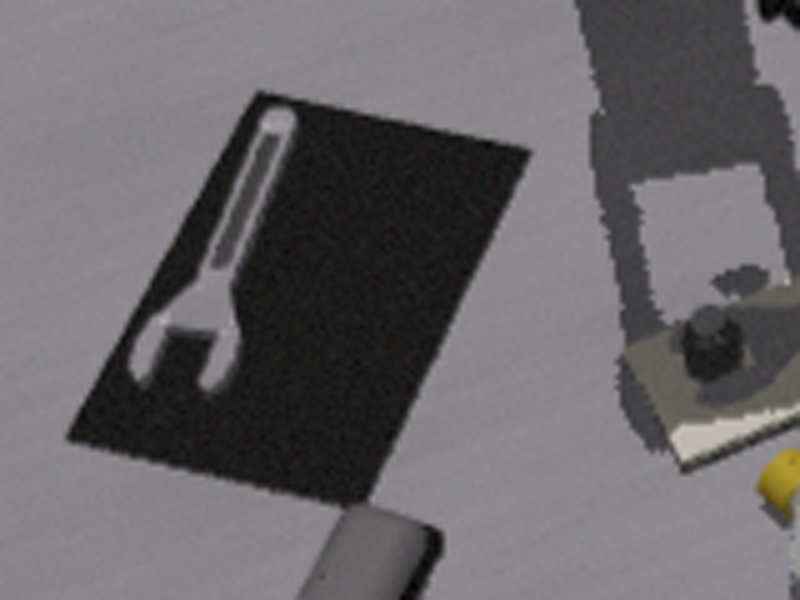

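Spanner A is where it was: end at (282,110), throat (195,331).

play_rows(
  motion=[
    [-0.0418,-0.0297,0,0,50],
    [-0.0418,-0.0297,0,0,50],
    [-0.0418,-0.0297,0,0,50],
    [-0.0418,-0.0297,0,0,50],
    [-0.0418,-0.0297,0,0,50],
  ],
)

```text
time: 14.0
tool_pos: [0.4846, -0.3292, 0.2356]
tcp_rot: [2.15, 2.29, 0.0]
wrist_force: [0.6, -0.7, -0.1]
width: 0.594
```

play_rows(
  motion=[
    [-0.0418,-0.0297,0,0,50],
    [-0.0418,-0.0297,0,0,50],
    [0,0,0,0.0273,50],
    [0,0,0,0.0273,50],
    [0,0,0,0.0273,50],
  ],
)

```text
time: 14.62
tool_pos: [0.4312, -0.4154, 0.2353]
tcp_rot: [2.668, 1.659, 0.0]
wrist_force: [-0.6, -0.4, -0.4]
width: 0.583
```

play_rows(
  motion=[
    [0,0,0,0.0273,50],
    [0,0,0,0.0273,50],
    [0,0,0,0.0273,50],
    [0,0,0,0.0273,50],
    [0,0,0,0.0273,50],
  ],
)

```text
time: 15.25
tool_pos: [0.4314, -0.4151, 0.2354]
tcp_rot: [3.116, 0.401, 0.0]
wrist_force: [1.3, 0.1, -0.2]
width: 0.585
```

play_rows(
  motion=[
    [0,0,0,0.0273,50],
    [0,0,0,0.0273,50],
    [0,0,0,0.0273,50],
    [0,0,0,0.0273,50],
    [0,0,0,0.0273,50],
  ],
)

```text
time: 15.88
tool_pos: [0.4315, -0.4151, 0.2354]
tcp_rot: [3.0, -0.931, 0.0]
wrist_force: [0.8, -0.2, 0.1]
width: 0.592
```

play_rows(
  motion=[
    [0,0,0.05,0,50],
    [0,0,0.05,0,50],
    [0,0,0,0,50],
  ],
)

```text
time: 16.25
tool_pos: [0.4285, -0.4121, 0.1305]
tcp_rot: [-2.998, 0.921, 0.014]
wrist_force: [0.3, 0.2, -0.1]
width: 0.585
```

Run:
```python
from h import *
s,p,f=st();print(p,np.degrees(f),s["wrist_force"],s["q"])
q=[.4934,-.4564,np.radians(145.9)]
print(move(*place(q,[.073,0,0])[0,:2],.0045,q[2]-np.pi))
c=snap("wrist","w7")
print((proj(c,place(q,np.array([[18.7,15.6,13],[18.7,-15.6,13],[70,10,13],[70,-10,13],[50,10,13],[50,-10,13]])/1e3))+.1)*1.25)
```

```text
[ 0.42854791 -0.41206373  0.1305029 ] -34.156164303822294 [ 0.33591913  0.19632678 -0.10332416] [-8.07679750e-01  2.01956785e-01  1.87394467e+00 -1.20612342e-05
  1.07582363e+00  1.35927038e+00]
tool shift mm x 5.6 y 0.3 z 126.0 turn -0.0002 (-0.1 deg)
[[431.33649352 192.7882892 ]
 [375.14081964 192.80852643]
 [420.47278327 281.12387113]
 [386.04127172 281.14475617]
 [420.82848535 247.45317572]
 [385.68397133 247.47124199]]
```

View pics/w7.png

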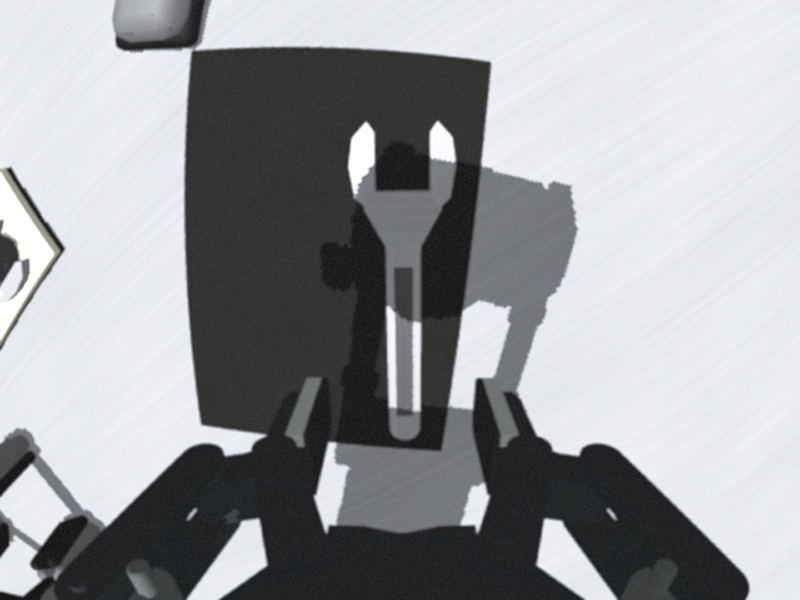

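Throat corners at (375,190), (430,190) match the prediction within 3 px; handle lies between the fingers.

play_rows(
  motion=[
    [0.0056,0.0003,0.045,0,50],
    [0,0,0.045,0,45],
    [0,0,0.025,0,45],
    [0,0,0.008,0,45],
    [0,0,0,0,45],
  ],
)

```text
time: 16.92
tool_pos: [0.4372, -0.4199, 0.0141]
tcp_rot: [3.002, -0.922, 0.004]
wrist_force: [0.4, 0.1, 0.4]
width: 0.531
```

play_rows(
  motion=[
    [0,0,0,0,35],
    [0,0,0,0,24],
    [0,0,0,0,24],
  ],
)

```text
time: 17.3
tool_pos: [0.4364, -0.419, 0.013]
tcp_rot: [3.002, -0.922, 0.002]
wrist_force: [-0.0, 0.3, -0.8]
width: 0.281
```

Run:
```python
from h import *
s,p,f=st();print(p,np.degrees(f),s["wrist_force"],s["width"])
q=[.4934,-.4564,np.radians(145.9)]
print(move(*place(q,[.073,0,0])[0,:2],.0045,q[2]-np.pi))
```

```text
[ 0.43640252 -0.41900033  0.01298746] -34.15697057604603 [-0.01938888  0.26176112 -0.80176987] 0.28096238051987665
tool shift mm x -4.8 y -1.0 z 8.5 turn -0.0002 (-0.1 deg)
```

play_rows(
  motion=[
    [0,0,0,0,40],
    [-0.0045,-0.001,0.005,0,40],
    [0,0,0.0035,0,40],
    [0,0,0,0,30],
    [0,0,0,0,24],
  ],
)

```text
time: 17.92
tool_pos: [0.4329, -0.4152, 0.0035]
tcp_rot: [-3.003, 0.923, 0.0]
wrist_force: [0.3, -0.7, -0.6]
width: 0.283
```

play_rows(
  motion=[
    [0,0,0,0,10],
    [0,0,0,0,10],
    [0,0,0,0,10],
    [0,0,0,0,10],
  ],
  squeeze=80,
)

```text
time: 18.42
tool_pos: [0.4329, -0.4154, 0.0039]
tcp_rot: [3.003, -0.922, 0.0]
wrist_force: [-1.2, 0.7, 4.4]
width: 0.207
```

Run:
```python
from h import *
s,p,f=st();print(p,np.degrees(f),s["wrist_force"],s["width"])
```

```text
[ 0.43293961 -0.41537655  0.00393895] -34.15310584588463 [-1.23800789  0.66154574  4.41255708] 0.207166964119392
```

Run:
```python
from h import *
f0=.4329,-.4154,.0039,np.radians(-34.15)
h=np.radians(209); t=np.array([.6248,-.1831])+.1185*np.array([np.cos(h),np.sin(h)])
print(t,move(*t,.104,h-np.pi,f0))
```

```text
[ 0.52115756 -0.24054994] tool shift mm x -25.1 y -194.2 z -100.1 turn -0.1754 (-63.1 deg)
```

play_rows(
  motion=[
    [0,0,-0.02,0,10],
    [0,0,-0.03,0,10],
    [0,0,-0.03,0,10],
    [0,0,-0.02,0,10],
    [0,0,0,0,10],
  ],
)

```text
time: 19.05
tool_pos: [0.434, -0.4163, 0.1058]
tcp_rot: [3.001, -0.922, 0.006]
wrist_force: [-0.5, 0.0, -3.6]
width: 0.204
```

play_rows(
  motion=[
    [-0.003,-0.02,0,0,10],
    [-0.005,-0.04,0,0,10],
    [-0.006,-0.045,0,0,10],
    [-0.006,-0.045,0,0,10],
    [-0.005,-0.044,0,0,10],
  ],
)

```text
time: 19.68
tool_pos: [0.5203, -0.2375, 0.1015]
tcp_rot: [-3.002, 0.922, 0.006]
wrist_force: [0.3, 0.2, -3.3]
width: 0.202
```

play_rows(
  motion=[
    [0,0,0,-0.02,10],
    [0,0,0,-0.025,10],
    [0,0,0,-0.026,10],
    [0,0,0,-0.026,10],
    [0,0,0,-0.026,10],
  ],
)

```text
time: 20.3
tool_pos: [0.5198, -0.2388, 0.1014]
tcp_rot: [-3.126, -0.286, 0.005]
wrist_force: [-0.7, -0.7, -3.7]
width: 0.208
```

play_rows(
  motion=[
    [0,0,0,-0.026,10],
    [0,0,0,-0.0264,10],
    [0,0,0,0,10],
    [0,0,0,0,10],
    [0,0,0,0,10],
  ],
)

```text
time: 20.92
tool_pos: [0.5209, -0.2403, 0.1032]
tcp_rot: [-3.042, -0.784, 0.001]
wrist_force: [0.3, 0.2, -2.7]
width: 0.204
```

Run:
```python
from h import *
s,p,f=st();print(p,np.degrees(f),s["wrist_force"],s["width"])
c=wcam(); uv=proj(c,[[.6248,-.1831,.044]])[0];print(uv)
u,v=uv.round().astype(int); cr=(max(u-120,0),max(v-90,0),u+120,v+90);print(cr)
snap("wrist","w8",cr)
```

```text
[ 0.52086192 -0.2402751   0.10316089] 28.911504961853222 [ 0.33095617  0.20563714 -2.70979808] 0.20390279157357874
[320.72711572  57.5807631 ]
(np.int64(201), 0, np.int64(441), np.int64(148))
```

View pics/w8.png

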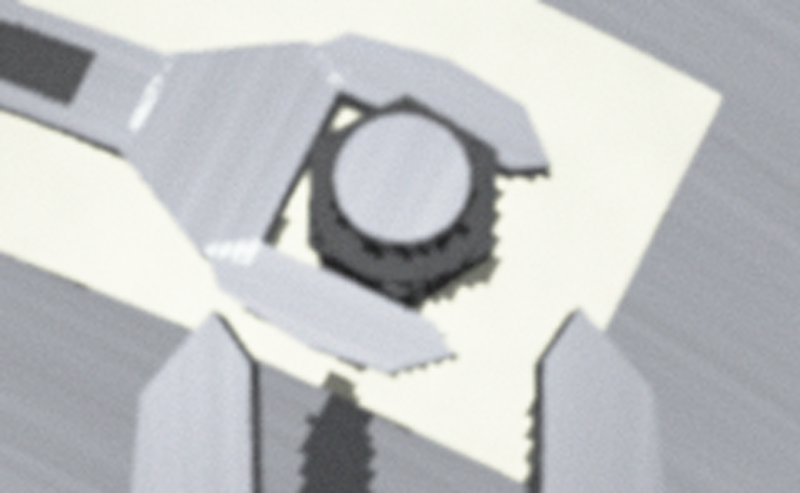

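Lower spanner sits on the lower nut; jam nut's flats (edges x≈309 and x≈495) are parallel to my jaws (inner edges x=257, 538), stud top at (403,178).

Run:
```python
from h import *
d=np.load("pics/w8.npz");W=dict(intrinsics=d["intrinsics"],pose=d["pose"],fish=1)
c=lambda L:np.array(L)/(800/240)+[201,0]-.35
b=back(W,c([[403,178]]),.058)[0]; print(b, back(W,c([[402.5,180]]),.044)[0])
t=back(W,c([[216,314],[578,311]]),.112);m=t.mean(0)
p=np.array([.5209,-.2403]);f=np.radians(28.95)
loc=lambda q:(np.cos(f)*(q[0]-p[0])+np.sin(f)*(q[1]-p[1]),np.sin(f)*(q[0]-p[0])-np.cos(f)*(q[1]-p[1]))
print("tips",t,loc(m),"jaw width",np.linalg.norm(t[0]-t[1]),"stud",loc(b))
print("jaw edges",[loc(q) for q in back(W,c([[257,420],[538,420]]),.112)])
```

```text
[ 0.62491928 -0.18350289  0.058     ] [ 0.62689728 -0.18234752  0.044     ]
tips [[ 0.59372604 -0.17801186  0.112     ]
 [ 0.61249714 -0.21140444  0.112     ]] (np.float64(0.09400719182012564), np.float64(-0.00010059651190248015)) jaw width 0.038306895915157235 stud (np.float64(0.11851370868837746), np.float64(0.000650255901939914))
jaw edges [(np.float64(0.08223354908742948), np.float64(-0.014995521290784901)), (np.float64(0.08219034790547164), np.float64(0.014885252184635545))]
```

play_rows(
  motion=[
    [0,0.0007,0.025,0,10],
    [0,0,0.025,0,10],
    [0,0,0.013,0,10],
    [0,0,0.0055,0,10],
    [0,0,0,0,10],
  ],
)

```text
time: 21.6
tool_pos: [0.5216, -0.2414, 0.0352]
tcp_rot: [3.042, 0.786, 0.0]
wrist_force: [0.0, -0.5, -3.0]
width: 0.207
```

play_rows(
  motion=[
    [0,0,0,0,10],
    [0.008,0,0,0,10],
    [0.006,0,0,0,10],
    [0.004,0,0,0,10],
    [0,0,0,0,10],
  ],
)

```text
time: 22.22
tool_pos: [0.5376, -0.2323, 0.0352]
tcp_rot: [3.041, 0.787, 0.0]
wrist_force: [0.1, -0.5, -3.6]
width: 0.204
```

Run:
```python
from h import *
s,p,f=st();print(p,np.degrees(f),s["wrist_force"],s["torque"],s["width"])
h=np.radians(209); t=np.array([.6249,-.1835])+.073*np.array([np.cos(h),np.sin(h)])
print(t,move(*t,.035,h-np.pi))
```

```text
[ 0.53760671 -0.23228808  0.0351593 ] 29.02878143808454 [ 0.05060646 -0.46257125 -3.63186495] [ 0.00222302 -0.02969134  0.01417352] 0.20363297534783734
[ 0.56105276 -0.2188911 ] tool shift mm x 27.0 y -0.3 z 0.2 turn 0.0001 (0.0 deg)
```

play_rows(
  motion=[
    [0.004,-0.0003,0,0,10],
    [0.004,0,0,0,10],
    [0.004,0,0,0,10],
    [0,0,0,0,10],
  ],
)

```text
time: 22.72
tool_pos: [0.5478, -0.2263, 0.0351]
tcp_rot: [3.041, 0.787, 0.0]
wrist_force: [-0.5, -0.9, -3.2]
width: 0.203
```

play_rows(
  motion=[
    [0.004,0,0,0,10],
    [0.004,0,0,0,10],
    [0.004,0,0,0,10],
    [0.003,0,0,0,10],
    [0,0,0,0,10],
  ],
)

```text
time: 23.35
tool_pos: [0.5609, -0.219, 0.0351]
tcp_rot: [-3.041, -0.787, -0.0]
wrist_force: [-0.4, 0.7, -3.0]
width: 0.2
```

Run:
```python
from h import *
s,p,f=st();print(p,np.degrees(f),s["wrist_force"],s["torque"],s["width"])
# arc steps about stud: 7 deg each, tool-frame
r=73.3
for d in (6,7,8):
    a=np.radians(d);print(d,"dx",r-r*np.cos(a),"dy",r*np.sin(a),"turn",d/360)
```

```text
[ 0.56090396 -0.21897222  0.03507722] 29.005440013657996 [-0.43197446  0.72105561 -3.04609514] [0.0040134  0.0116699  0.03562507] 0.19960262639675364
6 dx 0.40154506950557334 dy 7.661936357518999 turn 0.016666666666666666
7 dx 0.5463670846910986 dy 8.93302287159731 turn 0.019444444444444445
8 dx 0.7133505612428905 dy 10.201388300372797 turn 0.022222222222222223
```

play_rows(
  motion=[
    [0.0004,-0.00766,0,0.01667,10],
    [0.0004,-0.00766,0,0.01667,10],
    [0,0,0,0,10],
  ],
  squeeze=110,
)

```text
time: 23.72
tool_pos: [0.5544, -0.205, 0.035]
tcp_rot: [3.107, 0.466, -0.001]
wrist_force: [0.5, 0.3, -3.8]
width: 0.19
```

play_rows(
  motion=[
    [0.0004,-0.00766,0,0.01667,10],
    [0.0004,-0.00766,0,0.01667,10],
    [0,0,0,0,10],
  ],
)

```text
time: 24.1
tool_pos: [0.5518, -0.1904, 0.0352]
tcp_rot: [3.138, 0.142, 0.0]
wrist_force: [-0.2, -1.3, -4.3]
width: 0.189
```

```bash
cat >> h.py <<'E'
def chk():
    s,p,f=st();d=p[:2]-np.array([.6249,-.1835]);print(p.round(4),"phi",np.degrees(f).round(2),"F",s["wrist_force"].round(1),"T",s["torque"].round(2),"w",round(s["width"],3),"r",np.hypot(*d)*1e3,"ang",np.degrees(np.arctan2(d[1],d[0]))%360)
E
python3 -c "from h import *;chk()"
```

```text
[ 0.5518 -0.1904  0.0352] phi 5.18 F [-0.2 -1.3 -4.3] T [-0.18  0.07  0.17] w 0.189 r 73.43155999946809 ang 185.4037755806131
```

play_rows(
  motion=[
    [0.0004,-0.00766,0,0.01667,10],
    [0.0004,-0.00766,0,0.01667,10],
  ],
)

```text
time: 24.35
tool_pos: [0.5519, -0.1754, 0.0351]
tcp_rot: [3.135, -0.191, -0.0]
wrist_force: [-0.9, -1.9, -4.5]
width: 0.19
```

play_rows(
  motion=[
    [0.0004,-0.00766,0,0.01667,10],
  ],
)

```text
time: 24.48
tool_pos: [0.5532, -0.1678, 0.0351]
tcp_rot: [3.121, -0.355, -0.001]
wrist_force: [-0.6, -1.9, -3.5]
width: 0.191
```

```bash
python3 -c "from h import *;chk()"
```

```text
[ 0.5532 -0.1678  0.0351] phi -12.98 F [-0.6 -1.9 -3.5] T [-0.32  0.12  0.3 ] w 0.191 r 73.38404405365513 ang 167.68142631986117
```

play_rows(
  motion=[
    [0.0001,-0.00256,0,0.00556,10],
    [0.0001,-0.00256,0,0.00556,10],
  ],
)

```text
time: 24.72
tool_pos: [0.5544, -0.1629, 0.035]
tcp_rot: [3.107, -0.46, -0.001]
wrist_force: [-1.5, -1.6, -4.5]
width: 0.189
```

play_rows(
  motion=[
    [0.0001,-0.00256,0,0.00556,10],
  ],
)

```text
time: 24.85
tool_pos: [0.5552, -0.1605, 0.035]
tcp_rot: [3.098, -0.514, -0.002]
wrist_force: [-1.6, -2.3, -2.4]
width: 0.192
```

play_rows(
  motion=[
    [0.0001,-0.00256,0,0.00556,10],
  ],
)

```text
time: 24.98
tool_pos: [0.556, -0.1581, 0.0349]
tcp_rot: [3.089, -0.568, -0.002]
wrist_force: [-1.5, -2.2, -3.9]
width: 0.189
```

```bash
python3 -c "from h import *;chk()"
```

```text
[ 0.556  -0.1581  0.0349] phi -20.85 F [-1.5 -2.2 -3.9] T [-0.31  0.33  0.32] w 0.189 r 73.44831340358006 ang 159.74891675958912
```

play_rows(
  motion=[
    [0.0001,-0.00256,0,0.00556,10],
  ],
)

```text
time: 25.1
tool_pos: [0.557, -0.1557, 0.0349]
tcp_rot: [3.079, -0.622, -0.002]
wrist_force: [-1.9, -1.6, -2.8]
width: 0.189
```

play_rows(
  motion=[
    [0.0001,-0.00256,0,0.00556,10],
  ],
)

```text
time: 25.22
tool_pos: [0.5579, -0.1534, 0.0349]
tcp_rot: [3.067, -0.676, -0.003]
wrist_force: [-1.9, -1.1, -2.1]
width: 0.195
```

play_rows(
  motion=[
    [0.0001,-0.00256,0,0.00556,10],
  ],
)

```text
time: 25.35
tool_pos: [0.559, -0.1511, 0.0348]
tcp_rot: [3.055, -0.73, -0.003]
wrist_force: [-2.5, -1.3, -3.2]
width: 0.193
```

```bash
python3 -c "from h import *;chk()"
```

```text
[ 0.559  -0.1511  0.0348] phi -26.87 F [-2.5 -1.3 -3.2] T [-0.25  0.34  0.28] w 0.193 r 73.4500509525329 ang 153.80980916176733
```

No hard stop felt yet; look before turning further.

Run:
```python
from h import *
c=wcam(); uv=proj(c,[[.6249,-.1835,.044]])[0];print(uv)
snap("wrist","w9",(140,30,540,330))
print((proj(c,place(STAND,[[.0245,.15,.036],[0,0,.058]]))-[140,30])*2)
```

```text
[320.04871785 149.5986259 ]
[[-190.52312747  491.49472217]
 [ 360.09895927  251.21154267]]
```

View pics/w9.png

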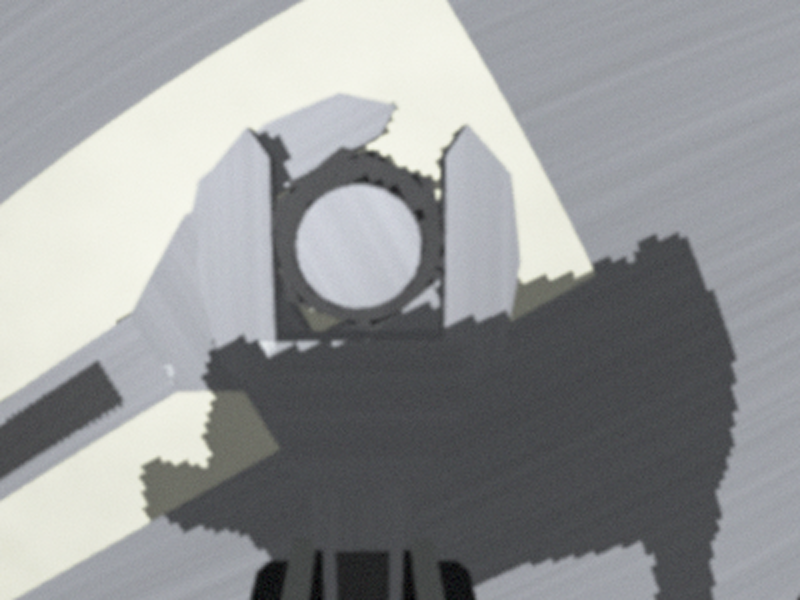

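The picture shows the jaws still aligned with the tool on the jam nut (inner edges x=275, 443; stud at (358,245)) and the lower spanner lying along the foot, recess end at (110,382), tip at (393,105).

Run:
```python
from h import *
d=np.load("pics/w9.npz");W=dict(intrinsics=d["intrinsics"],pose=d["pose"],fish=1)
e=lambda L:np.array(L)/2+[140,30]-.25
inv=lambda q:(place([0,0,-STAND[2]],np.r_[q[:2]-[.6249,-.1835],0])[0]*1e3)[:2].round(1)
for n,z,l in(("lower recess end,hdl edge lo x2,tip",.024,[[110,382],[175,395],[30,482],[393,105]]),("foot edge lo",.014,[[280,450],[150,520],[20,600]]),("stud",.058,[[358,245]])):
    print(n,[inv(q).tolist() for q in back(W,e(l),z)])
```

```text
lower recess end,hdl edge lo x2,tip [[1.0, 63.8], [-9.3, 52.5], [-8.1, 96.6], [19.5, -18.9]]
foot edge lo [[-34.4, 42.1], [-33.7, 80.7], [-35.1, 130.4]]
stud [[0.4, 0.3]]
```

Lower spanner is seated (about 1.5° clockwise, against the bolt), so the nut is held. Keep turning.

play_rows(
  motion=[
    [0.0001,-0.00256,0,0.00556,10],
  ],
)

```text
time: 25.52
tool_pos: [0.5602, -0.1488, 0.0348]
tcp_rot: [3.042, -0.783, -0.003]
wrist_force: [-1.7, -1.7, -3.9]
width: 0.19
```

play_rows(
  motion=[
    [0.0001,-0.00256,0,0.00556,10],
  ],
)

```text
time: 25.65
tool_pos: [0.5615, -0.1466, 0.0348]
tcp_rot: [3.027, -0.836, -0.003]
wrist_force: [-2.5, -2.0, -3.1]
width: 0.187
```

```bash
python3 -c "from h import *;chk()"
```

```text
[ 0.5615 -0.1466  0.0348] phi -30.89 F [-2.5 -2.  -3.1] T [-0.3   0.47  0.23] w 0.187 r 73.38018829936648 ang 149.79291245259103
```

play_rows(
  motion=[
    [0.0001,-0.00256,0,0.00556,10],
  ],
)

```text
time: 25.78
tool_pos: [0.5628, -0.1444, 0.0348]
tcp_rot: [3.012, -0.889, -0.003]
wrist_force: [-3.2, -1.0, -2.9]
width: 0.195
```

play_rows(
  motion=[
    [0.0001,-0.00256,0,0.00556,10],
  ],
)

```text
time: 25.9
tool_pos: [0.5643, -0.1423, 0.0348]
tcp_rot: [2.996, -0.941, -0.003]
wrist_force: [-2.4, -2.3, -3.0]
width: 0.187
```

Run:
```python
from h import *
chk(); c=wcam(); uv=proj(c,[[.6249,-.1835,.044]])[0]; u,v=uv.round().astype(int)
snap("wrist","w10",(u-60,v-45,u+60,v+45))
```

```text
[ 0.5643 -0.1423  0.0348] phi -34.89 F [-2.4 -2.3 -3. ] T [-0.42  0.4   0.29] w 0.187 r 73.32352119867625 ang 145.8069879382539
```

View pics/w10.png

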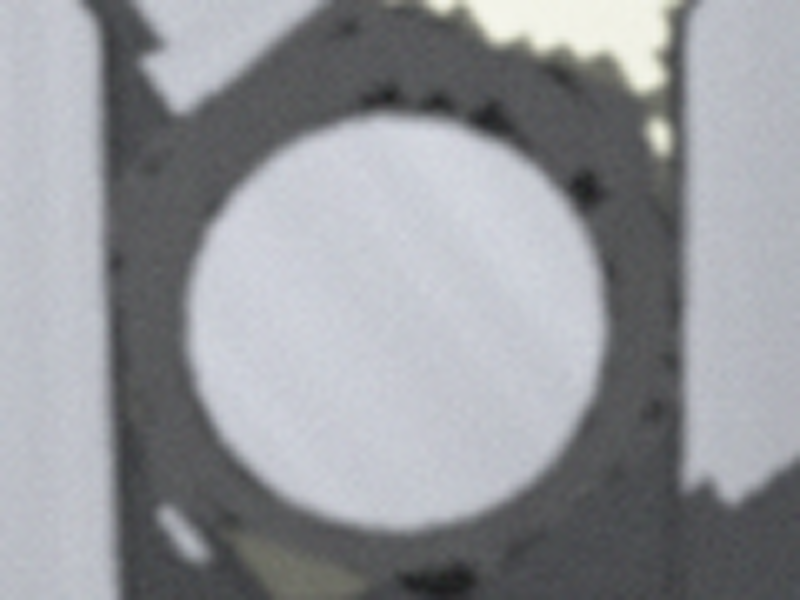

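The jam nut lags the jaws by about 4° (left flat from (112,200) to (130,440)); the lower jaw edge (180,110)–(330,0) still points along the foot. Check the nut angles numerically before turning more.

Run:
```python
from h import *
d=np.load("pics/w10.npz");W=dict(intrinsics=d["intrinsics"],pose=d["pose"],fish=1);a=d["a"]
c=np.array([.6249,-.1835])
# rectified top view at z=.044 (jam top) and z=.032, 0.1 mm/px... 50mm square, stand-aligned: up=stand +y, right=+x
def rect(z,n=400,h=.026):
    g=np.linspace(-h,h,n);X,Y=np.meshgrid(g,-g);cs,sn=np.cos(STAND[2]),np.sin(STAND[2])
    P=np.c_[(c[0]+cs*X-sn*Y).ravel(),(c[1]+sn*X+cs*Y).ravel(),np.full(X.size,z)]
    uv=proj(W,P).astype(np.float32).reshape(n,n,2)
    return cv2.remap(a,uv[...,0],uv[...,1],cv2.INTER_CUBIC)
r=[]
for z,N in((.044,68.35),(.024,0)):
    i=rect(z).astype(float); i=np.clip((i-20)*2.2,0,255).astype(np.uint8)
    for ang,col in ((0,(0,0,255)),):
        pass
    r.append(i)
cv2.imwrite("pics/r10.png",np.hstack(r))
```

```text
(no output)
```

View pics/r10.png

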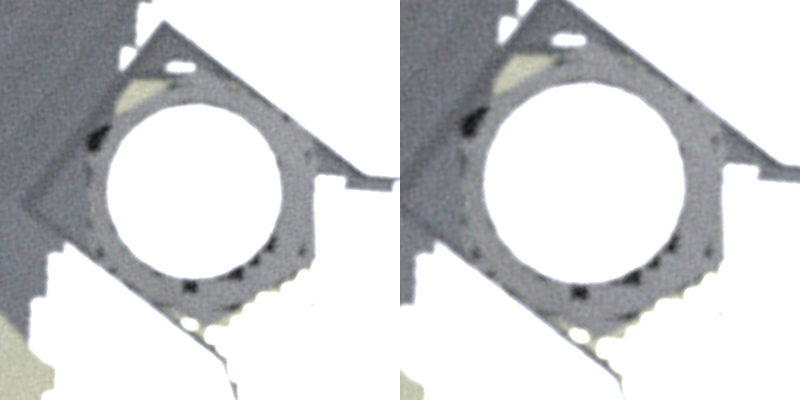

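The rectified view agrees with the fit, but resolution limits the nut angle. Total jam-spanner travel (64° after lag) exceeds what's needed for the 0.85 stop, so the jam nut is at or near hard up. I'll centre the play and draw this spanner off. Afterwards I'll use the lower spanner to bring the lower nut back to its setting.

play_rows(
  motion=[
    [0.0001,0.0027,0,-0.0059,10],
    [0.0001,0.0027,0,-0.0059,10],
    [0,0,0,0,10],
  ],
)

```text
time: 26.32
tool_pos: [0.5621, -0.1466, 0.035]
tcp_rot: [-3.029, 0.832, 0.001]
wrist_force: [-2.0, -0.3, -3.4]
width: 0.192
```

```bash
python3 -c "from h import *;chk()"
```

```text
[ 0.5621 -0.1466  0.035 ] phi -30.73 F [-2.  -0.3 -3.4] T [-0.06  0.27  0.03] w 0.192 r 72.80454362914706 ang 149.56936618221687
```

play_rows(
  motion=[
    [-0.003,0,0,0,10],
    [-0.003,0,0,0,10],
    [-0.004,0,0,0,10],
    [0,0,0,0,10],
  ],
)

```text
time: 26.82
tool_pos: [0.5562, -0.1428, 0.0364]
tcp_rot: [3.028, -0.833, 0.009]
wrist_force: [2.0, -4.2, -2.4]
width: 0.191
```

play_rows(
  motion=[
    [-0.004,0,0,0,10],
    [-0.005,0,0,0,10],
    [-0.005,0,0,0,10],
    [0,0,0,0,10],
  ],
)

```text
time: 27.32
tool_pos: [0.5409, -0.1332, 0.0347]
tcp_rot: [-3.028, 0.833, 0.003]
wrist_force: [-0.2, 1.1, -3.9]
width: 0.193
```

```bash
python3 -c "from h import *;chk()"
```

```text
[ 0.5409 -0.1332  0.0347] phi -30.77 F [-0.2  1.1 -3.9] T [ 0.04 -0.01  0.02] w 0.193 r 97.93970174426558 ang 149.10832444664683
```

play_rows(
  motion=[
    [-0.01,0,0,0,10],
    [-0.011,0,0,0,10],
    [0,0,-0.03,0,10],
    [0,0,-0.037,0,10],
    [0,0,0,0,10],
  ],
)

```text
time: 27.95
tool_pos: [0.5262, -0.1237, 0.1054]
tcp_rot: [-3.029, 0.833, -0.011]
wrist_force: [0.0, -0.1, -2.3]
width: 0.185
```

play_rows(
  motion=[
    [0,0,0,0,10],
  ],
)

```text
time: 28.08
tool_pos: [0.5227, -0.1229, 0.1012]
tcp_rot: [-3.029, 0.834, 0.002]
wrist_force: [-0.6, -0.3, -3.6]
width: 0.192
```

Run:
```python
from h import *
chk(); c=snap("wrist","w11"); print(proj(c,[[.6249,-.1835,.044]]))
d=np.load("pics/w8.npz");W8=dict(intrinsics=d["intrinsics"],pose=d["pose"],fish=1);a8=d["a"]
d=np.load("pics/w11.npz");W=dict(intrinsics=d["intrinsics"],pose=d["pose"],fish=1);a=d["a"]
c0=np.array([.6249,-.1835])
# hex template fit: mean gradient across outline of hexagon at z=.044
def score(a,W,th,x,y,z,R):
    g=cv2.GaussianBlur(cv2.cvtColor(a,cv2.COLOR_BGR2GRAY).astype(np.float32),(0,0),.6)
    out=[]
    for k in range(6):
        t=np.linspace(-.42,.42,30)*R*1.1547
        n=th+k*np.pi/3; N=np.array([np.cos(n),np.sin(n)]);T=np.array([-N[1],N[0]])
        P=lambda r:np.c_[np.array([x,y])+N*r+t[:,None]*T,np.full(30,z)]
        s=lambda r:cv2.remap(g,proj(W,P(r)).astype(np.float32)[None],None,cv2.INTER_LINEAR)[0]
        out.append(np.mean(s(R+.0009)-s(R-.0009)))
    return np.array(out)
for nm,aa,WW in(("before",a8,W8),("after",a,W)):
  for z in (.044,):
    best=[]
    for th in np.radians(np.arange(-30,30,1.)):
        v=max((np.sort(np.abs(score(aa,WW,th+STAND[2],c0[0]+dx,c0[1]+dy,z,.015)))[2:].sum(),dx,dy) for dx in np.arange(-2,2.1,1)/1e3 for dy in np.arange(-2,2.1,1)/1e3)
        best.append((v[0],np.degrees(th),v[1],v[2]))
    best.sort(reverse=True);print(nm,z,[tuple(np.round(b,3)) for b in best[:6]])
```

```text
[ 0.5227 -0.1229  0.1012] phi -30.78 F [-0.6 -0.3 -3.6] T [0.02 0.05 0.  ] w 0.192 r 118.78718073915105 ang 149.3171982608612
[[321.4803098   56.42929341]]
before 0.044 [(np.float64(421.226), np.float64(-4.0), np.float64(-0.002), np.float64(-0.001)), (np.float64(420.746), np.float64(-5.0), np.float64(-0.002), np.float64(-0.001)), (np.float64(420.269), np.float64(-3.0), np.float64(-0.002), np.float64(-0.001)), (np.float64(418.797), np.float64(-2.0), np.float64(-0.002), np.float64(-0.001)), (np.float64(418.245), np.float64(-6.0), np.float64(-0.002), np.float64(-0.001)), (np.float64(415.98), np.float64(-7.0), np.float64(-0.002), np.float64(-0.001))]
after 0.044 [(np.float64(465.008), np.float64(-3.0), np.float64(-0.002), np.float64(0.001)), (np.float64(464.301), np.float64(-2.0), np.float64(-0.002), np.float64(0.001)), (np.float64(462.599), np.float64(-4.0), np.float64(-0.002), np.float64(0.001)), (np.float64(460.89), np.float64(-1.0), np.float64(-0.002), np.float64(0.001)), (np.float64(458.744), np.float64(-5.0), np.float64(-0.002), np.float64(0.001)), (np.float64(456.861), np.float64(0.0), np.float64(-0.002), np.float64(0.001))]
```

The hex fit gives the jam nut at 4° before and 3° (i.e. 63° mod 60) after, so it followed the jaws. I need the lower nut's angle too, so I'm using the last picture as a montage of the nuts plus both defenders.

Run:
```python
from h import *
d=np.load("pics/w11.npz");a=d["a"];u,v=321,58
n=cv2.resize(a[v-40:v+40,u-53:u+53],(400,302),interpolation=cv2.INTER_CUBIC)
n=np.clip((n.astype(float)-10)*1.8,0,255).astype(np.uint8)
S=read_camera("scene")[:,:,::-1];D=read_camera("side")[:,:,::-1]
np.savez("pics/s11.npz",S=S,D=D)
S0=cv2.imread("pics/scene0.png");D0=cv2.imread("pics/side0.png")
print("diff scene defenders",np.abs(S.astype(int)-S0)[165:240,270:360].mean(),"side",np.abs(D.astype(int)-D0)[245:365,300:390].mean())
sc=cv2.resize(S[205:305,230:363],(400,300),interpolation=cv2.INTER_CUBIC)      # stand + lower spanner
de=cv2.resize(S0[165:255,270:360],(400,298+102-102+2),interpolation=cv2.INTER_CUBIC)
si=cv2.resize(D0[245:365,300:390],(400,300),interpolation=cv2.INTER_CUBIC)
m=np.vstack([np.hstack([n[:300],sc]),np.hstack([de,si])]);print(m.shape);cv2.imwrite("pics/m12.png",m)
```

```text
diff scene defenders 4.956691358024691 side 12.870956790123456
(600, 800, 3)
```

View pics/m12.png

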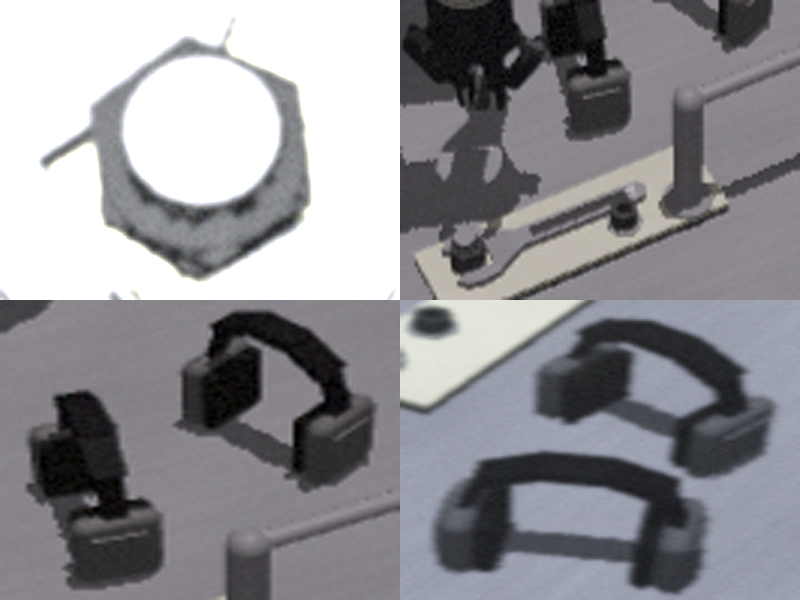

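Montage: hexes coincide in outline (corners (190,38), (195,275)), lower spanner's handle lies against the bolt (scene crop (630,200)). The defenders look the same as at the start. Put this spanner down, then use the lower spanner to learn and correct the lower nut's angle.

Run:
```python
from h import *
chk();print(move(.4329,-.4154,.10,np.radians(-34.15)))
```

```text
[ 0.5221 -0.1228  0.1001] phi -30.78 F [-0.8 -0.2 -4. ] T [-0.04  0.04 -0.02] w 0.19 r 119.38661870697557 ang 149.45470341113133
tool shift mm x 73.1 y 297.0 z 0.1 turn 0.0093 (3.4 deg)
```

play_rows(
  motion=[
    [0.007,0.03,0,0,10],
    [0.0115,0.047,0,0,10],
    [0.0115,0.047,0,0,10],
    [0.0115,0.047,0,0,10],
    [0.0115,0.047,0,0,10],
  ],
)

```text
time: 28.85
tool_pos: [0.4563, -0.3385, 0.1005]
tcp_rot: [-3.028, 0.834, 0.004]
wrist_force: [0.4, -0.6, -3.3]
width: 0.189
```

play_rows(
  motion=[
    [0.0115,0.047,0,0,10],
    [0.0086,0.032,0,0.0093,10],
    [0,0,0.03,0,10],
    [0,0,0.03,0,10],
    [0,0,0.02,0,10],
  ],
)

```text
time: 29.48
tool_pos: [0.4329, -0.4146, 0.0189]
tcp_rot: [-3.001, 0.922, 0.006]
wrist_force: [-0.6, 0.3, -3.0]
width: 0.19
```

play_rows(
  motion=[
    [0,0,0.008,0,10],
    [0,0,0,0,10],
    [0,0,0,0,10],
  ],
)

```text
time: 29.85
tool_pos: [0.4355, -0.4167, 0.0153]
tcp_rot: [3.002, -0.921, 0.003]
wrist_force: [0.3, 0.2, -3.3]
width: 0.189
```

Run:
```python
from h import *
chk();print(move(.4329,-.4154,.004,np.radians(-34.15)))
```

```text
[ 0.4355 -0.4167  0.0153] phi -34.12 F [ 0.3  0.2 -3.3] T [0.02 0.01 0.01] w 0.189 r 300.39830529545793 ang 230.91469934991233
tool shift mm x -2.9 y 0.4 z 11.3 turn 0.0001 (0.0 deg)
```

play_rows(
  motion=[
    [-0.0015,0,0.006,0,10],
    [-0.001,0,0.0052,0,10],
    [0,0,0,0,10],
    [0,0,0,0,42],
    [0,0,0,0,42],
  ],
)

```text
time: 30.48
tool_pos: [0.4327, -0.4148, 0.0031]
tcp_rot: [3.003, -0.922, 0.001]
wrist_force: [-0.2, 0.5, 0.0]
width: 0.494
```

play_rows(
  motion=[
    [0,0,0,0,42],
    [0,0,-0.03,0,42],
    [0,0,-0.06,0,42],
    [0,0,-0.06,0,42],
    [0,0,-0.05,0,42],
  ],
)

```text
time: 31.1
tool_pos: [0.4328, -0.4149, 0.2056]
tcp_rot: [3.002, -0.922, 0.003]
wrist_force: [0.5, -0.7, -1.1]
width: 0.488
```

play_rows(
  motion=[
    [0,0,0,-0.027,42],
    [0,0,0,-0.027,42],
    [0,0,0,-0.027,42],
    [0,0,0,-0.027,42],
    [0,0,0,-0.027,42],
  ],
)

```text
time: 31.72
tool_pos: [0.4324, -0.4145, 0.2027]
tcp_rot: [-3.115, -0.404, 0.0]
wrist_force: [1.1, 0.6, -0.1]
width: 0.5
```

play_rows(
  motion=[
    [0,0,0,-0.027,42],
    [0,0,0,-0.027,42],
    [0,0,0,-0.027,42],
    [0,0,0,-0.027,42],
    [0,0,0,-0.027,42],
  ],
)

```text
time: 32.35
tool_pos: [0.4324, -0.4145, 0.2027]
tcp_rot: [-2.673, -1.65, 0.0]
wrist_force: [-0.4, -0.4, 0.3]
width: 0.493
```

play_rows(
  motion=[
    [0,0,0,-0.027,42],
    [0,0,0,-0.027,42],
    [0,0,0,-0.027,42],
    [0,0,0,0,42],
    [0,0,0,0,42],
  ],
)

```text
time: 32.98
tool_pos: [0.4324, -0.4145, 0.2028]
tcp_rot: [-2.181, -2.261, -0.0]
wrist_force: [-0.5, 0.2, -0.5]
width: 0.488
```

Run:
```python
from h import *
chk();print(move(*sw(1.5,74.5),.20,np.radians(92)))
a=read_camera("scene")[:,:,::-1];b=cv2.imread("pics/s11.npz".replace("s11.npz","scene0.png"))
cv2.imwrite("pics/s13.png",a)
# spanner A present at old spot? compare to the start picture
print("A diff",np.abs(a.astype(int)-b)[238:300,133:172].mean())
```

```text
[ 0.4324 -0.4145  0.2028] phi 92.07 F [-0.5  0.2 -0.5] T [0.07 0.01 0.01] w 0.488 r 300.6573133289151 ang 230.19942333287761
tool shift mm x 298.8 y 199.6 z 2.8 turn 0.0002 (0.1 deg)
A diff 25.437138130686517
```

play_rows(
  motion=[
    [0.03,0.02,0,0,42],
    [0.0448,0.03,0,0,42],
    [0.0448,0.03,0,0,42],
    [0.0448,0.03,0,0,42],
    [0.0448,0.03,0,0,42],
  ],
)

```text
time: 33.65
tool_pos: [0.5651, -0.1986, 0.2031]
tcp_rot: [2.18, 2.262, 0.0]
wrist_force: [0.0, -0.6, -0.3]
width: 0.491
```

play_rows(
  motion=[
    [0.0448,0.03,0,0,42],
    [0.0448,0.0296,0,0,42],
    [0,0,0.05,0,42],
    [0,0,0.05,0,42],
    [0,0,0.03,0,42],
  ],
)

```text
time: 34.28
tool_pos: [0.6186, -0.1074, 0.0698]
tcp_rot: [-2.177, -2.261, 0.003]
wrist_force: [0.4, -0.1, 0.3]
width: 0.49
```

play_rows(
  motion=[
    [0,0,0,0,42],
    [0,0,0,0,42],
    [0,0,0,0,42],
  ],
)

```text
time: 34.65
tool_pos: [0.6222, -0.1087, 0.0754]
tcp_rot: [2.176, 2.261, 0.004]
wrist_force: [0.8, 0.8, -0.0]
width: 0.494
```

Run:
```python
from h import *
chk();print(move(*sw(1.5,74.5),.0165,np.radians(92)))
c=snap("wrist","w14"); a=np.load("pics/w14.npz")["a"]
# find handle edges numerically: rectified strip at z=.024, stand frame, rows y=90..170
g=cv2.cvtColor(a,cv2.COLOR_BGR2GRAY)
for y in (95,105,115,125,170,180):
    x=np.arange(-30,25,.5);P=place(STAND,np.c_[x/1e3,np.full(x.size,y/1e3),np.full(x.size,.024)])
    v=cv2.remap(g,proj(c,P).astype(np.float32)[None],None,cv2.INTER_LINEAR)[0].astype(int)
    print(y,v[::2].tolist())
```

```text
[ 0.6222 -0.1087  0.0754] phi 92.19 F [ 0.8  0.8 -0. ] T [ 0.04 -0.03  0.02] w 0.494 r 74.80048835388 ang 92.05929915247178
tool shift mm x 0.1 y -1.0 z 58.9 turn 0.0005 (0.2 deg)
95 [109, 107, 106, 110, 108, 107, 108, 107, 105, 106, 106, 106, 107, 108, 109, 106, 106, 105, 107, 106, 106, 106, 103, 80, 73, 78, 73, 59, 34, 32, 35, 35, 38, 33, 32, 33, 34, 38, 57, 78, 79, 75, 82, 103, 109, 106, 105, 106, 108, 106, 105, 105, 108, 110, 106]
105 [230, 230, 231, 230, 231, 232, 231, 231, 232, 231, 232, 231, 232, 231, 230, 231, 232, 230, 230, 230, 230, 231, 211, 162, 168, 170, 167, 139, 90, 78, 80, 78, 75, 77, 76, 78, 77, 79, 122, 168, 173, 172, 179, 217, 228, 232, 233, 230, 232, 231, 231, 231, 230, 231, 230]
115 [234, 233, 233, 233, 233, 235, 233, 234, 234, 233, 232, 236, 234, 235, 234, 234, 234, 235, 234, 236, 234, 235, 233, 205, 173, 173, 166, 142, 88, 78, 78, 81, 79, 77, 77, 79, 80, 77, 116, 171, 178, 180, 181, 220, 233, 234, 236, 237, 236, 235, 234, 235, 235, 234, 232]
125 [232, 233, 233, 234, 234, 235, 234, 233, 232, 233, 233, 232, 232, 234, 235, 234, 234, 235, 236, 237, 238, 237, 237, 223, 181, 178, 177, 158, 103, 79, 80, 82, 81, 80, 80, 79, 80, 81, 96, 165, 185, 185, 184, 220, 236, 237, 236, 237, 237, 236, 237, 237, 237, 237, 236]
170 [239, 241, 241, 241, 241, 241, 241, 242, 242, 242, 242, 243, 243, 243, 243, 244, 244, 244, 244, 243, 244, 243, 244, 243, 230, 220, 214, 215, 219, 210, 215, 213, 207, 204, 207, 210, 225, 236, 241, 238, 232, 229, 224, 223, 236, 245, 245, 245, 245, 245, 244, 245, 244, 244, 244]
180 [240, 239, 239, 240, 240, 239, 239, 240, 241, 242, 242, 242, 243, 244, 244, 244, 244, 242, 243, 245, 244, 244, 244, 245, 245, 245, 242, 227, 211, 207, 213, 211, 209, 205, 207, 209, 211, 211, 211, 216, 223, 236, 244, 244, 244, 244, 244, 244, 244, 244, 244, 245, 245, 245, 245]
```

play_rows(
  motion=[
    [0,0,0.03,0,42],
    [0,0,0.022,0,42],
    [0,0,0.005,0,42],
    [0,0,0,0,42],
    [0,0,0,0,42],
  ],
)

```text
time: 35.33
tool_pos: [0.6216, -0.1085, 0.0175]
tcp_rot: [2.176, 2.262, 0.002]
wrist_force: [0.6, -0.7, -0.4]
width: 0.489
```

Run:
```python
from h import *
chk();print(move(*sw(2.3,74.5),.0165,np.radians(92.2)))
```

```text
[ 0.6216 -0.1085  0.0175] phi 92.22 F [ 0.6 -0.7 -0.4] T [ 0.01  0.03 -0.05] w 0.489 r 75.05634350636204 ang 92.5098599686018
tool shift mm x -0.1 y 0.4 z 1.0 turn 0.0001 (0.0 deg)
```

play_rows(
  motion=[
    [0,0.0002,0.0012,0,28],
    [0,0,0,0,24],
    [0,0,0,0,10],
    [0,0,0,0,10],
    [0,0,0,0,10],
  ],
  squeeze=80,
)

```text
time: 35.95
tool_pos: [0.621, -0.1083, 0.0155]
tcp_rot: [2.177, 2.264, 0.001]
wrist_force: [-0.1, 1.2, 6.2]
width: 0.203
```

```bash
python3 -c "
from h import *
chk()
r=75
for d in (2,4.25):
    a=np.radians(d);print(d,'dx',-(r-r*np.cos(a)),'dy',-r*np.sin(a),'turn',-d/360)"
```

```text
[ 0.621  -0.1083  0.0155] phi 92.23 F [-0.1  1.2  6.2] T [0.11 0.19 0.05] w 0.203 r 75.34884711755146 ang 92.9373483602453
2 dx -0.04568797356782284 dy -2.617462252687573 turn -0.005555555555555556
4.25 dx -0.20623611753856608 dy -5.558136764654943 turn -0.011805555555555555
```

play_rows(
  motion=[
    [0,-0.0026,-0.001,-0.0056,10],
    [0,0,0,0,10],
  ],
)

```text
time: 36.2
tool_pos: [0.618, -0.1084, 0.0155]
tcp_rot: [2.136, 2.303, 0.0]
wrist_force: [1.8, -0.7, -1.0]
width: 0.204
```

```bash
python3 -c "
from h import *
chk()"
```

```text
[ 0.618  -0.1084  0.0155] phi 94.29 F [ 1.8 -0.7 -1. ] T [-0.03 -0.4   0.2 ] w 0.204 r 75.4028907290302 ang 95.21625077774156
```

play_rows(
  motion=[
    [-0.0001,-0.0026,0,-0.0056,10],
    [-0.0001,-0.0018,0,-0.0039,10],
  ],
)

```text
time: 36.45
tool_pos: [0.6137, -0.1089, 0.0155]
tcp_rot: [2.066, 2.366, 0.001]
wrist_force: [2.8, -0.0, -1.6]
width: 0.204
```

```bash
python3 -c "
from h import *
chk()"
```

```text
[ 0.6137 -0.1089  0.0155] phi 97.76 F [ 2.8 -0.  -1.6] T [ 0.07 -0.61  0.08] w 0.204 r 75.41863718395412 ang 98.53014948762119
```

Resisting moment about the stud is about 0.13 N m, so the lower nut was driven back to about 0. Centre the play and draw the spanner off.

play_rows(
  motion=[
    [-0.0001,0.0028,0,0.006,10],
    [-0.0001,0.0028,0,0.006,10],
    [0,0,-0.0005,0,10],
  ],
)

```text
time: 36.83
tool_pos: [0.6187, -0.108, 0.0157]
tcp_rot: [-2.154, -2.286, 0.0]
wrist_force: [2.4, 2.9, -4.4]
width: 0.201
```

play_rows(
  motion=[
    [0.003,0,0,0,10],
    [0.003,0,0,0,10],
    [0.004,0,0,0,10],
    [0,0,0,0,10],
  ],
)

```text
time: 37.33
tool_pos: [0.6184, -0.098, 0.0161]
tcp_rot: [-2.155, -2.285, 0.0]
wrist_force: [1.6, 1.1, -3.5]
width: 0.205
```

play_rows(
  motion=[
    [0.004,0,0,0,10],
    [0.005,0,0,0,10],
    [0.005,0,0,0,10],
    [0,0,0,0,10],
  ],
)

```text
time: 37.83
tool_pos: [0.6165, -0.0836, 0.0156]
tcp_rot: [-2.154, -2.284, 0.002]
wrist_force: [-1.0, -0.6, -3.1]
width: 0.204
```

```bash
python3 -c "
from h import *
chk();print(move(*sw(-9,118.5),.0165,np.radians(93.4)))"
```

```text
[ 0.6165 -0.0836  0.0156] phi 93.36 F [-1.  -0.6 -3.1] T [-0.   -0.02  0.01] w 0.204 r 100.23303023577039 ang 94.77903106890405
tool shift mm x 18.7 y -7.4 z -0.9 turn -0.0001 (-0.0 deg)
```

play_rows(
  motion=[
    [0.006,-0.002,0,0,10],
    [0.007,-0.003,0,0,10],
    [0.006,-0.0024,0,0,10],
    [0,0,-0.02,0,10],
    [0,0,-0.03,0,10],
  ],
)

```text
time: 38.45
tool_pos: [0.6085, -0.0658, 0.0667]
tcp_rot: [-2.154, -2.285, 0.002]
wrist_force: [0.2, -0.5, -3.2]
width: 0.207
```

play_rows(
  motion=[
    [0,0,-0.04,0,10],
    [0,0,-0.014,0,10],
    [-0.03,0.001,0,0,10],
    [-0.04,0.001,0,0,10],
    [-0.04,0.001,0,0,10],
  ],
)

```text
time: 39.08
tool_pos: [0.6184, -0.1764, 0.12]
tcp_rot: [-2.155, -2.286, 0.0]
wrist_force: [0.0, 0.0, -4.0]
width: 0.203
```

play_rows(
  motion=[
    [-0.04,0.001,0,0,10],
    [-0.04,0.001,0,0,10],
    [-0.03,0,0,0,10],
    [0,0,0,0,10],
    [0,0,0,0,10],
  ],
)

```text
time: 39.7
tool_pos: [0.6265, -0.2848, 0.1196]
tcp_rot: [-2.155, -2.284, -0.0]
wrist_force: [0.0, 0.5, -3.4]
width: 0.2
```

```bash
cat > hexfit.py <<'E'
from h import *
def score(g,W,th,x,y,z,R):
    out=[]
    for k in range(6):
        t=np.linspace(-.42,.42,30)*R*1.1547
        n=th+k*np.pi/3; N=np.array([np.cos(n),np.sin(n)]);T=np.array([-N[1],N[0]])
        s=lambda r:cv2.remap(g,proj(W,np.c_[np.array([x,y])+N*r+t[:,None]*T,np.full(30,z)]).astype(np.float32)[None],None,cv2.INTER_LINEAR)[0]
        out.append(np.mean(s(R+.0009)-s(R-.0009)))
    return np.array(out)
def hexfit(f,z=.044):
    d=np.load(f);W=dict(intrinsics=d["intrinsics"],pose=d["pose"],fish=1)
    g=cv2.GaussianBlur(cv2.cvtColor(d["a"],cv2.COLOR_BGR2GRAY).astype(np.float32),(0,0),.6); b=[]
    for th in range(-30,30):
        v=max((np.sort(np.abs(score(g,W,np.radians(th)+STAND[2],.6249+dx,-.1835+dy,z,.015)))[2:].sum(),dx,dy) for dx in np.arange(-2,2.1,1)/1e3 for dy in np.arange(-2,2.1,1)/1e3)
        b.append((round(float(v[0])),th,*v[1:]))
    return sorted(b,reverse=True)[:7]
E
python3 - <<'E'
from hexfit import *
chk();c=snap("wrist","w15");print(proj(c,[[.6249,-.1835,.044]]))
for b in hexfit("pics/w15.npz"):print(b[:2],np.round(b[2:],4))
E
```

```text
[ 0.6265 -0.2848  0.1196] phi 93.31 F [ 0.   0.5 -3.4] T [ 0.08  0.   -0.  ] w 0.2 r 101.29858381321344 ang 270.91638503626746
[[327.05983772  90.44812497]]
(155, 8) [0. 0.]
(154, 9) [0. 0.]
(154, 7) [0. 0.]
(152, 6) [0. 0.]
(151, 10) [0. 0.]
(151, 5) [0. 0.]
(149, 4) [0.    0.001]
```

Hex fit now gives 52° total for the jam nut with the lower nut near 0, so the jam is about 0.85–0.9 rad, i.e. hard up. Lay spanner B back on the mat.

```bash
python3 -c "
from h import *
print(move(.508,-.353,.10,np.radians(145)))"
```

```text
tool shift mm x -61.6 y -122.4 z 19.7 turn -0.1435 (-51.6 deg)
```

play_rows(
  motion=[
    [-0.015,-0.03,0,0,10],
    [-0.02,-0.04,0,0,10],
    [-0.0266,-0.0524,0,0,10],
    [0,0,0,-0.024,10],
    [0,0,0,-0.024,10],
  ],
)

```text
time: 40.38
tool_pos: [0.5078, -0.3531, 0.1203]
tcp_rot: [-1.782, -2.587, -0.001]
wrist_force: [0.0, -0.7, -2.1]
width: 0.204
```

play_rows(
  motion=[
    [0,0,0,-0.024,10],
    [0,0,0,-0.024,10],
    [0,0,0,-0.024,10],
    [0,0,0,-0.0235,10],
    [0,0,0.03,0,10],
  ],
)

```text
time: 41.0
tool_pos: [0.5113, -0.3544, 0.0933]
tcp_rot: [0.938, 2.991, -0.003]
wrist_force: [0.7, -0.4, -4.0]
width: 0.206
```

play_rows(
  motion=[
    [0,0,0.035,0,10],
    [0,0,0.025,0,10],
    [0,0,0.01,0,10],
    [0,0,0,0,10],
    [0,0,0,0,10],
  ],
)

```text
time: 41.62
tool_pos: [0.5096, -0.3544, 0.0217]
tcp_rot: [0.943, 2.994, -0.001]
wrist_force: [-0.2, 0.4, -2.9]
width: 0.209
```

```bash
python3 -c "
from h import *
chk();print(move(.508,-.353,.004,np.radians(145)))"
```

```text
[ 0.5096 -0.3544  0.0217] phi 145.02 F [-0.2  0.4 -2.9] T [-0.08 -0.    0.02] w 0.209 r 206.15861413526395 ang 236.00794029967648
tool shift mm x 2.2 y 0.2 z 17.7 turn 0.0001 (0.0 deg)
```

play_rows(
  motion=[
    [0.001,0,0.01,0,10],
    [0.001,0,0.0065,0,10],
    [0,0,0.0006,0,10],
    [0,0,0,0,42],
    [0,0,0,0,42],
  ],
)

```text
time: 42.25
tool_pos: [0.5071, -0.3531, 0.0033]
tcp_rot: [0.945, 2.995, -0.0]
wrist_force: [-0.8, -0.2, -0.1]
width: 0.496
```

play_rows(
  motion=[
    [0,0,0,0,42],
    [0,0,-0.03,0,42],
    [0,0,-0.06,0,42],
    [0,0,-0.06,0,42],
    [0,0,-0.06,0,42],
  ],
)

```text
time: 42.88
tool_pos: [0.5066, -0.3526, 0.2148]
tcp_rot: [-0.945, -2.996, -0.0]
wrist_force: [0.8, -0.7, -0.4]
width: 0.489
```

play_rows(
  motion=[
    [0,0,0,0,60],
    [0,0,0,0,60],
  ],
)

```text
time: 43.12
tool_pos: [0.5067, -0.3527, 0.213]
tcp_rot: [0.945, 2.996, -0.0]
wrist_force: [-0.8, 0.2, -0.8]
width: 0.704
```

Run:
```python
from h import *
chk();c=snap("wrist","w16");d=np.load("pics/w16.npz")["a"]
g=cv2.cvtColor(d,cv2.COLOR_BGR2GRAY).astype(np.float32)
from scipy.optimize import minimize
# spanner match: dark inside jaw & outside handle vs bright handle
def val(q,L): return cv2.remap(g,proj(c,place(q,np.array(L,float)/1e3)).astype(np.float32)[None],None,cv2.INTER_LINEAR)[0]
y=np.linspace(-14,14,8);x=np.linspace(60,170,23)
IN=[[xx,s*8.5,13] for xx in x for s in(1,-1)]+[[22,yy,13] for yy in y]+[[179,0,13]]*4
OUT=[[xx,s*12.5,13] for xx in x for s in(1,-1)]+[[15,yy,13] for yy in y]+[[186,0,13]]*4
for n,q0 in(("B",[.568,-.395,2.53]),("A",[.4934,-.4564,2.546])):
    f=lambda v:-np.mean(val([q0[0]+v[0]/1e3,q0[1]+v[1]/1e3,q0[2]+v[2]/100],IN).clip(0,110)-val([q0[0]+v[0]/1e3,q0[1]+v[1]/1e3,q0[2]+v[2]/100],OUT).clip(0,110))
    r=min((minimize(f,[a,b,cc],method="Nelder-Mead") for a in(-4,0,4) for b in(-4,0,4) for cc in(-3,0,3)),key=lambda r:r.fun)
    print(n,r.fun,r.x)
S=read_camera("scene")[:,:,::-1];cv2.imwrite("pics/s16.png",S);S0=cv2.imread("pics/scene0.png")
for nm,(y0,y1,x0,x1) in dict(def1=(190,255,272,310),def2=(165,220,308,357),flask=(308,360,260,315),tip=(198,240,430,482),mouse=(318,360,160,200)).items(): print(nm,np.abs(S.astype(int)-S0)[y0:y1,x0:x1].mean().round(2))
```

```text
[ 0.5067 -0.3527  0.213 ] phi 145.0 F [-0.8  0.2 -0.8] T [-0.03 -0.    0.02] w 0.704 r 206.38520274589774 ang 235.0552643466149
B -73.30519104003906 [-0.18478897  0.33293669  0.76204705]
A -57.7059211730957 [1.31268896 1.30997062 0.77738236]
def1 5.27
def2 5.26
flask 5.71
tip 5.15
mouse 5.08
```

Both spanners match their places on the mat within ~2 mm, and the bystander and defender regions are unchanged from the start. Now the defender poses, from the montage points I read: crowns (87,422) and (265,330), outer cup faces (115,548) and (342,438), side-view crowns (650,340) and (578,466).

Run:
```python
from h import *
S=camera_info("scene");D=camera_info("side")
s=lambda L:np.array([[270+x/4.444,165+(y-300)/3.333] for x,y in L])-.4
d=lambda L:np.array([[300+(x-400)/4.444,245+(y-300)/2.5] for x,y in L])-.4
o1=[(S,s([[87,422],[115,548]]),[[0,0,148],[70,0,39]]),(D,d([[650,340],[733,437]]),[[0,0,148],[-70,0,39]])]
o2=[(S,s([[265,330],[342,438],[228,385]]),[[0,0,148],[70,0,39],[-36,0,39]]),(D,d([[578,466]]),[[0,0,148]])]
for n,o,p0 in((1,o1,[.47,0,.2]),(2,o2,[.42,.17,.3])):
    r=min((fit(o,[p0[0],p0[1],y])+(0,) for y in np.arange(-3,3,.7)),key=lambda t:np.abs(t[1]).sum())
    print(n,r[0].round(4),np.degrees(r[0][2]),r[1].tolist())
```

```text
1 [ 4.6100e-01  2.4000e-03 -6.4781e+00] -371.170321465735 [0.6, -0.2, 0.6, 4.3, 1.1, -4.5, 0.2, 1.3]
2 [ 0.3995  0.1581 -5.8509] -335.22956902887574 [0.9, -2.5, 0.7, 0.9, 0.3, 0.5, 3.7, -0.8]
```

```bash
python3 -c "
from h import *
print(move(.52,-.009,.27,np.radians(169)))"
```

```text
tool shift mm x 185.0 y 289.1 z -59.3 turn -0.0667 (-24.0 deg)
```

play_rows(
  motion=[
    [0,0,-0.04,0,80],
    [0.01,0.016,-0.0193,0,80],
    [0.029,0.0455,0,0,80],
    [0.029,0.0455,0,0,80],
    [0.029,0.0455,0,0,80],
  ],
)

```text
time: 43.85
tool_pos: [0.514, -0.1694, 0.2711]
tcp_rot: [-0.945, -2.994, -0.001]
wrist_force: [0.6, -0.3, 0.0]
width: 0.937
```

play_rows(
  motion=[
    [0.029,0.0455,0,0,80],
    [0.029,0.0455,0,0,80],
    [0.029,0.0455,0,0,80],
    [0.001,0.0001,0,-0.0222,80],
    [0,0,0,-0.0222,80],
  ],
)

```text
time: 44.48
tool_pos: [0.5199, -0.0076, 0.271]
tcp_rot: [-0.507, -3.098, -0.0]
wrist_force: [-0.3, -0.4, 0.8]
width: 0.934
```

play_rows(
  motion=[
    [0,0,0,-0.0223,80],
    [0,0,0,0,80],
    [0,0,0,0,80],
  ],
)

```text
time: 44.85
tool_pos: [0.5206, -0.0093, 0.2717]
tcp_rot: [-0.304, -3.126, -0.0]
wrist_force: [0.6, 0.2, 0.3]
width: 0.94
```

```bash
cat > crown.py <<'E'
from h import *
def crown(tag,guess):
    c=snap("wrist",tag);a=np.load(f"pics/{tag}.npz")["a"];g=cv2.cvtColor(a,cv2.COLOR_BGR2GRAY)
    # rectify at z=.148, 1 mm/px, 200x200 mm, world x up, y left
    r=np.arange(-110,111)/1e3;X,Y=np.meshgrid(r,r,indexing="ij")
    P=np.c_[guess[0]-X.ravel(),guess[1]-Y.ravel(),np.full(X.size,.148)]
    im=cv2.remap(g,proj(c,P).astype(np.float32).reshape(221,221,2),None,cv2.INTER_LINEAR)
    cv2.imwrite(f"pics/{tag}r.png",im)
    # ascii view
    q=cv2.resize(im,(55,37),interpolation=cv2.INTER_AREA)
    for row in q: print("".join("#+:. "[min(4,int(v)//32)] for v in row))
    return c,im
E
python3 - <<'E'
from crown import *
chk();c,im=crown("w17",(.461,.002))
E
```

```text
[ 0.5206 -0.0093  0.2717] phi 168.9 F [0.6 0.2 0.3] T [-0.    0.01  0.04] w 0.94 r 203.01158432885796 ang 120.92337602888114
.:::::::::::::::.    ....      .::.                    
........                                               
                                                       
                                                       
                                                       
                                                       
                                                       
                               .                       
                              ::::::::....... ...      
                             .:::::::::::::::::::      
                        :....::::::::::::::::::::.     
                       .:++#++++::::::::::::::::::     
                      ...+#####+++::::::::::::::::     
                       ++######+++::::::::::::::::     
                       ##########:::::::::::::::::     
                       :########+::::::::::::::::      
                        :++###++:..:::::::::::::.      
.                      
[... 386 characters left out ...]
   .########+::             ::.       
  ::::              :++########:             :::       
   ::::            ...:#####+++:            .:::       
   .:::.            ...::++:+++:             ::.       
    ++##:.              ....::::            .::.       
 :+###+++::                 .::::::::::::::::::.       
###+:++++:.                 .::::::::::::::::::.       
++:..:+:.                   .::::::::::::::::::.       
#+...:.                     .::::::::::::::::::.       
::..                        .::::::::::::::::::        
                             .:::::::::::::::::        
+++++:::...                   :::::::::::::::          
################+::..         :::::::::::::::
```

ASCII rectified view puts the crown of defender 1 at about (0.457, 0.006), yaw about −9°. Grasp it.

```bash
python3 -c "
from h import *
print(move(.457,.006,.138,np.radians(170.5)))"
```

```text
tool shift mm x 65.5 y 3.0 z 133.9 turn -0.0044 (-1.6 deg)
```

play_rows(
  motion=[
    [0.03,0.0015,0,-0.0044,80],
    [0.0355,0.0015,0,0,80],
    [0,0,0.045,0,80],
    [0,0,0.045,0,80],
    [0,0,0.03,0,80],
  ],
)

```text
time: 45.52
tool_pos: [0.4558, 0.0047, 0.1503]
tcp_rot: [-0.26, -3.129, -0.0]
wrist_force: [-0.6, 0.1, -0.2]
width: 0.938
```

play_rows(
  motion=[
    [0,0,0.01,0,80],
    [0,0,0,0,80],
    [0,0,0,0,80],
  ],
)

```text
time: 45.9
tool_pos: [0.4586, 0.0046, 0.144]
tcp_rot: [0.258, 3.128, 0.0]
wrist_force: [0.5, 0.2, -0.2]
width: 0.936
```

```bash
python3 -c "
from h import *
chk();print(move(.457,.006,.137,np.radians(170.5)))"
```

```text
[0.4586 0.0046 0.144 ] phi 170.58 F [ 0.5  0.2 -0.2] T [-0.01 -0.04 -0.  ] w 0.936 r 251.07118028012994 ang 131.4940274684621
tool shift mm x 1.8 y 1.2 z 7.0 turn 0.0002 (0.1 deg)
```

play_rows(
  motion=[
    [0,0.001,0.007,0,60],
    [0,0,0,0,45],
    [0,0,0,0,35],
    [0,0,0,0,28],
    [0,0,0,0,12],
  ],
  squeeze=50,
)

```text
time: 46.52
tool_pos: [0.4577, 0.0054, 0.1358]
tcp_rot: [0.257, 3.13, -0.001]
wrist_force: [0.1, -0.4, 1.5]
width: 0.29
```

play_rows(
  motion=[
    [0,0,0,0,12],
    [0,0,0,0,12],
    [0,0,0,0,12],
    [0,0,-0.015,0,12],
    [0,0,-0.015,0,12],
  ],
)

```text
time: 47.15
tool_pos: [0.4567, 0.0058, 0.1656]
tcp_rot: [-0.258, -3.13, -0.001]
wrist_force: [-0.8, 0.1, -2.0]
width: 0.29
```

```bash
python3 -c "
from h import *
chk();print(sw(30.5,330),move(*sw(30.5,330),.34,np.radians(183.4)))"
```

```text
[0.4567 0.0058 0.1656] phi 170.59 F [-0.8  0.1 -2. ] T [ 0.03 -0.03  0.03] w 0.29 r 253.22576092218696 ang 131.61104145701927
[0.63495573 0.14812863] tool shift mm x -152.5 y 169.5 z -174.4 turn -0.0356 (-12.8 deg)
```

play_rows(
  motion=[
    [0,0,-0.035,0,12],
    [0,0,-0.05,0,12],
    [0,0,-0.05,0,12],
    [0,0,-0.035,0,12],
    [0,0,-0.012,0,12],
  ],
)

```text
time: 47.78
tool_pos: [0.4584, 0.0057, 0.3509]
tcp_rot: [0.257, 3.126, 0.001]
wrist_force: [0.0, -1.0, -1.9]
width: 0.284
```

play_rows(
  motion=[
    [-0.01,0.018,0,0,12],
    [-0.022,0.038,0,0,12],
    [-0.024,0.042,0,0,12],
    [-0.024,0.042,0,0,12],
    [-0.024,0.042,0,0,12],
  ],
)

```text
time: 48.4
tool_pos: [0.5898, 0.1705, 0.344]
tcp_rot: [-0.256, -3.127, 0.002]
wrist_force: [-0.4, -0.2, -2.2]
width: 0.288
```

play_rows(
  motion=[
    [-0.022,0.038,0,-0.01,12],
    [-0.01,0.018,0,-0.0156,12],
    [0,0,0,-0.01,12],
    [0,0,0,0,12],
    [0,0,0,0,12],
  ],
)

```text
time: 49.02
tool_pos: [0.6288, 0.2193, 0.3455]
tcp_rot: [0.092, -3.138, 0.001]
wrist_force: [-0.1, 0.2, -2.0]
width: 0.292
```

```bash
python3 -c "
from h import *
chk();print(move(*sw(30.5,400),.312,np.radians(183.4)))"
```

```text
[0.6288 0.2193 0.3455] phi -176.64 F [-0.1  0.2 -2. ] T [0.04 0.   0.04] w 0.292 r 402.83540914576145 ang 89.44302926198863
tool shift mm x -1.9 y -1.4 z 33.5 turn -0.0001 (-0.0 deg)
```

play_rows(
  motion=[
    [-0.0019,-0.0014,0.03,0,12],
    [0,0,0.04,0,12],
    [0,0,0.04,0,12],
    [0,0,0.03,0,12],
    [0,0,0.015,0,12],
  ],
)

```text
time: 49.65
tool_pos: [0.6298, 0.217, 0.1897]
tcp_rot: [0.092, -3.137, 0.001]
wrist_force: [0.0, -0.5, -1.1]
width: 0.289
```

play_rows(
  motion=[
    [0,0,0,0,12],
    [0,0,0,0,12],
    [0,0,0.004,0,12],
  ],
)

```text
time: 50.02
tool_pos: [0.6329, 0.2181, 0.1909]
tcp_rot: [-0.093, 3.136, 0.002]
wrist_force: [-0.1, -0.2, -1.3]
width: 0.289
```

```bash
python3 -c "
from h import *
chk()"
```

```text
[0.6329 0.2181 0.1909] phi -176.6 F [-0.1 -0.2 -1.3] T [-0.01 -0.02 -0.05] w 0.289 r 401.7186325119101 ang 88.86098551946212
```

play_rows(
  motion=[
    [0,0,0.004,0,12],
    [0,0,0.003,0,12],
  ],
)

```text
time: 50.28
tool_pos: [0.6313, 0.2177, 0.1813]
tcp_rot: [-0.093, 3.14, 0.0]
wrist_force: [-0.1, 0.2, -2.4]
width: 0.291
```

play_rows(
  motion=[
    [0,0,0.002,0,12],
    [0,0,0,0,12],
  ],
)

```text
time: 50.52
tool_pos: [0.6311, 0.2176, 0.179]
tcp_rot: [0.093, -3.14, 0.0]
wrist_force: [0.6, 0.8, -0.9]
width: 0.286
```

play_rows(
  motion=[
    [0,0,0.002,0,12],
    [0,0,0,0,12],
  ],
)

```text
time: 50.78
tool_pos: [0.6312, 0.2176, 0.1772]
tcp_rot: [0.093, -3.14, 0.0]
wrist_force: [0.4, -0.5, -1.8]
width: 0.291
```

```bash
python3 -c "
from h import *
chk();print(move(*sw(30.5,400),.176,np.radians(183.4)))"
```

```text
[0.6312 0.2176 0.1772] phi -176.59 F [ 0.4 -0.5 -1.8] T [ 0.   -0.02 -0.04] w 0.291 r 401.1843905425187 ang 89.09587010991392
tool shift mm x 0.4 y 0.4 z 1.2 turn 0.0000 (0.0 deg)
```

play_rows(
  motion=[
    [0,0,0.001,0,12],
    [0,0,0,0,12],
  ],
)

```text
time: 51.02
tool_pos: [0.6314, 0.2177, 0.1767]
tcp_rot: [-0.094, 3.14, 0.0]
wrist_force: [-0.1, 0.0, 0.3]
width: 0.29
```

play_rows(
  motion=[
    [0,0,0.001,0,12],
    [0,0,0,0,12],
  ],
)

```text
time: 51.28
tool_pos: [0.6315, 0.2177, 0.1766]
tcp_rot: [-0.094, 3.139, 0.0]
wrist_force: [-2.9, -0.4, 5.5]
width: 0.291
```

play_rows(
  motion=[
    [0,0,0.001,0,12],
    [0,0,0,0,12],
  ],
)

```text
time: 51.52
tool_pos: [0.6315, 0.2177, 0.1766]
tcp_rot: [-0.094, 3.139, 0.0]
wrist_force: [-4.2, -0.5, 9.0]
width: 0.292
```

Rail contact at the expected height (TCP 0.1766). Ease up, release and rise.

play_rows(
  motion=[
    [0,0,-0.0015,0,12],
    [0,0,-0.0005,0,30],
    [0,0,0,0,36],
    [0,0,0,0,44],
    [0,0,0,0,50],
  ],
)

```text
time: 52.15
tool_pos: [0.6313, 0.2177, 0.1761]
tcp_rot: [0.094, -3.14, 0.0]
wrist_force: [-0.3, -0.0, 0.5]
width: 0.583
```

play_rows(
  motion=[
    [0,0,0,0,50],
    [0,0,-0.015,0,50],
    [0,0,-0.04,0,50],
    [0,0,-0.05,0,50],
    [0,0,-0.05,0,50],
  ],
)

```text
time: 52.78
tool_pos: [0.6313, 0.2177, 0.3342]
tcp_rot: [-0.093, 3.139, 0.0]
wrist_force: [0.9, 0.3, 0.1]
width: 0.582
```

Run:
```python
from crown import *
chk();g=np.array([.3995,.158]);ph=np.radians(204.8);t=g-.06*np.array([np.cos(ph),np.sin(ph)])
print(move(*t,.28,ph))
S=read_camera("scene")[:,:,::-1];cv2.imwrite("pics/s18.png",S);S0=cv2.imread("pics/scene0.png")
print("def2",np.abs(S.astype(int)-S0)[165:220,308:357].mean())
Sc=camera_info("scene")
print("hung crown px",proj(Sc,[[*sw(30.5,400),.189]]))
```

```text
[0.6313 0.2177 0.3342] phi -176.59 F [0.9 0.3 0.1] T [-0.03 -0.04 -0.03] w 0.582 r 401.2093083016731 ang 89.08562816257565
tool shift mm x 179.1 y -23.9 z 54.2 turn -0.0594 (-21.4 deg)
def2 11.087322201607916
hung crown px [[385.58515455 208.27738658]]
```

play_rows(
  motion=[
    [0.03,-0.004,0,0,80],
    [0.05,-0.0067,0,0,80],
    [0.05,-0.0067,0,0,80],
    [0.049,-0.0065,0,-0.012,80],
    [0,0,0,-0.0237,80],
  ],
)

```text
time: 53.45
tool_pos: [0.4512, 0.1826, 0.3327]
tcp_rot: [-0.452, 3.107, 0.001]
wrist_force: [0.2, 0.9, 0.6]
width: 0.937
```

play_rows(
  motion=[
    [0,0,0.025,-0.0237,80],
    [0,0,0.029,0,80],
    [0,0,0,0,80],
    [0,0,0,0,80],
  ],
)

```text
time: 53.95
tool_pos: [0.4547, 0.1834, 0.279]
tcp_rot: [-0.674, 3.066, 0.0]
wrist_force: [-0.4, -0.7, 0.7]
width: 0.939
```

Run:
```python
from crown import *
chk();c,im=crown("w18",(.3995,.158))
```

```text
[0.4547 0.1834 0.279 ] phi -155.21 F [-0.4 -0.7  0.7] T [0.01 0.01 0.02] w 0.939 r 404.4480324030245 ang 114.88928871906823
                ::::::::::                  ..         
                ..::::...                              
                                                       
                                                       
                                                       
                                                       
                                                       
                                       :::             
                                  ..:::::::.           
                       :+++:...:::::::::::::.          
                   .+####+++:::::::::::::::::          
                  ..#########::::::::::::::::.         
                 .::+########::::::::::::::::.         
                  .+########+::::::::::::::::.         
                   :########+::::::::::::::::.         
                   .++#######:::::::::::::.:::.        
                    :::######+::::::::..   .::.        
                       .
[... 395 characters left out ...]
++####:..           .:::    
                          ....+++::             .:::   
                           .....:::.             :::.  
                                .:::             ::::  
                                 .::.        ..::::::. 
                                  :::    .:::::::::::: 
                                  .:::::::::::::::::::.
                                   ::::::::::::::::::::
                                   :::::::::::::::++###
                                    :::::::::::+#######
                                    .::::::+###########
                                     :::+##############
                                     :#################
```

Defender 2's crown is at about (0.400, 0.160), yaw about 23°.

```bash
python3 -c "
from h import *
print(move(.3995,.16,.137,np.radians(203.5)))"
```

```text
tool shift mm x 60.2 y 1.9 z 142.3 turn 0.0036 (1.3 deg)
```

play_rows(
  motion=[
    [0.03,0.001,0,0.0036,80],
    [0.0302,0.001,0,0,80],
    [0,0,0.045,0,80],
    [0,0,0.045,0,80],
    [0,0,0.035,0,80],
  ],
)

```text
time: 54.62
tool_pos: [0.3991, 0.1606, 0.1526]
tcp_rot: [-0.639, 3.073, 0.0]
wrist_force: [0.2, 0.1, -1.1]
width: 0.939
```

play_rows(
  motion=[
    [0,0,0.01,0,80],
    [0,0,0,0,80],
    [0,0,0,0,80],
  ],
)

```text
time: 55.0
tool_pos: [0.4001, 0.161, 0.1445]
tcp_rot: [-0.639, 3.072, 0.001]
wrist_force: [-0.2, -0.0, 0.4]
width: 0.935
```

```bash
python3 -c "
from h import *
chk();print(move(.3995,.16,.136,np.radians(203.5)))"
```

```text
[0.4001 0.161  0.1445] phi -156.5 F [-0.2 -0.   0.4] T [-0.05 -0.02  0.03] w 0.935 r 411.3369469955258 ang 123.13397317080788
tool shift mm x 0.9 y -0.6 z 8.5 turn -0.0000 (-0.0 deg)
```

play_rows(
  motion=[
    [0.0005,-0.0006,0.0075,0,60],
    [0,0,0,0,45],
    [0,0,0,0,35],
    [0,0,0,0,28],
    [0,0,0,0,12],
  ],
  squeeze=50,
)

```text
time: 55.62
tool_pos: [0.3984, 0.1594, 0.1353]
tcp_rot: [-0.64, 3.075, -0.001]
wrist_force: [-1.5, -0.9, 2.0]
width: 0.286
```

play_rows(
  motion=[
    [0,0,0,0,12],
    [0,0,0,0,12],
    [0,0,0,0,12],
  ],
)

```text
time: 56.0
tool_pos: [0.3984, 0.1595, 0.1353]
tcp_rot: [-0.64, 3.075, -0.0]
wrist_force: [-0.3, -2.7, 5.0]
width: 0.29
```

play_rows(
  motion=[
    [0,0,-0.015,0,12],
    [0,0,-0.04,0,12],
    [0,0,-0.05,0,12],
    [0,0,-0.05,0,12],
    [0,0,-0.055,0,12],
  ],
)

```text
time: 56.62
tool_pos: [0.3971, 0.1597, 0.3458]
tcp_rot: [0.64, -3.074, -0.001]
wrist_force: [0.8, -0.2, -3.1]
width: 0.295
```

```bash
python3 -c "
from h import *
chk();print(move(*sw(30.5,295),.35,np.radians(183.4)))"
```

```text
[0.3971 0.1597 0.3458] phi -156.49 F [ 0.8 -0.2 -3.1] T [ 0.   -0.07  0.03] w 0.295 r 411.96234451089543 ang 123.57665621763908
tool shift mm x -201.5 y -138.4 z -4.2 turn 0.0559 (20.1 deg)
```

play_rows(
  motion=[
    [-0.015,-0.01,-0.012,0,12],
    [-0.03,-0.0206,0,0,12],
    [-0.035,-0.024,0,0,12],
    [-0.04,-0.0275,0,0,12],
    [-0.04,-0.0275,0,0,12],
  ],
)

```text
time: 57.25
tool_pos: [0.5895, 0.123, 0.3565]
tcp_rot: [0.64, -3.075, -0.002]
wrist_force: [-0.0, 0.8, -3.0]
width: 0.286
```

play_rows(
  motion=[
    [-0.03,-0.0206,0,0,12],
    [-0.0115,-0.0082,0,0.014,12],
    [0,0,0,0.021,12],
    [0,0,0,0.0209,12],
    [0,0,0,0,12],
  ],
)

```text
time: 57.88
tool_pos: [0.6377, 0.1133, 0.3561]
tcp_rot: [0.095, -3.138, -0.001]
wrist_force: [-0.4, -0.2, -2.8]
width: 0.285
```

play_rows(
  motion=[
    [0,0,0,0,12],
    [0,0,0,0,12],
  ],
)

```text
time: 58.12
tool_pos: [0.6379, 0.1132, 0.3568]
tcp_rot: [0.095, -3.14, -0.0]
wrist_force: [-0.2, -0.3, -3.4]
width: 0.291
```

```bash
python3 -c "
from h import *
chk();print(move(*sw(30.5,295),.19,np.radians(183.4)))"
```

```text
[0.6379 0.1132 0.3568] phi -176.55 F [-0.2 -0.3 -3.4] T [-0.02  0.05 -0.  ] w 0.291 r 296.97763041928846 ang 87.48628154253774
tool shift mm x 0.9 y 0.1 z 166.8 turn 0.0001 (0.1 deg)
```

play_rows(
  motion=[
    [0.0009,0,0.03,0,12],
    [0,0,0.045,0,12],
    [0,0,0.045,0,12],
    [0,0,0.03,0,12],
    [0,0,0.0165,0,12],
  ],
)

```text
time: 58.75
tool_pos: [0.6359, 0.1129, 0.1881]
tcp_rot: [0.093, -3.137, 0.0]
wrist_force: [-0.3, 0.6, -3.1]
width: 0.287
```

play_rows(
  motion=[
    [0,0,0,0,12],
    [0,0,0.005,0,12],
    [0,0,0.004,0,12],
    [0,0,0,0,12],
  ],
)

```text
time: 59.25
tool_pos: [0.6374, 0.113, 0.1819]
tcp_rot: [-0.093, 3.14, 0.0]
wrist_force: [-0.7, -0.5, -2.9]
width: 0.292
```

play_rows(
  motion=[
    [0,0,0.002,0,12],
    [0,0,0,0,12],
  ],
)

```text
time: 59.5
tool_pos: [0.6371, 0.113, 0.1794]
tcp_rot: [0.092, -3.14, 0.0]
wrist_force: [0.1, -0.0, -3.9]
width: 0.289
```

play_rows(
  motion=[
    [0,0,0.0015,0,12],
    [0,0,0,0,12],
  ],
)

```text
time: 59.75
tool_pos: [0.6371, 0.113, 0.1777]
tcp_rot: [0.093, -3.14, 0.0]
wrist_force: [0.3, -0.3, -2.9]
width: 0.285
```

play_rows(
  motion=[
    [0,0,0.001,0,12],
    [0,0,0,0,12],
  ],
)

```text
time: 60.0
tool_pos: [0.6371, 0.113, 0.1767]
tcp_rot: [0.093, -3.14, -0.0]
wrist_force: [-0.2, -0.2, -2.6]
width: 0.289
```

play_rows(
  motion=[
    [0,0,0.001,0,12],
    [0,0,0,0,12],
  ],
)

```text
time: 60.25
tool_pos: [0.6373, 0.113, 0.1761]
tcp_rot: [-0.093, 3.14, 0.0]
wrist_force: [-0.8, 0.3, -1.7]
width: 0.285
```

play_rows(
  motion=[
    [0,0,0.0007,0,12],
    [0,0,0,0,12],
  ],
)

```text
time: 60.5
tool_pos: [0.6373, 0.113, 0.1759]
tcp_rot: [-0.092, 3.14, 0.0]
wrist_force: [-1.4, -0.7, 1.9]
width: 0.291
```

Resting on the rail. Release, rise, and move clear.

play_rows(
  motion=[
    [0,0,0,0,30],
    [0,0,0,0,36],
    [0,0,0,0,44],
    [0,0,0,0,50],
    [0,0,0,0,50],
  ],
)

```text
time: 61.12
tool_pos: [0.6372, 0.113, 0.1752]
tcp_rot: [-0.092, 3.14, 0.0]
wrist_force: [0.0, -0.3, -0.6]
width: 0.583
```

play_rows(
  motion=[
    [0,0,-0.01,0,50],
    [0,0,-0.03,0,50],
    [0,0,-0.05,0,50],
    [0,0,-0.05,0,50],
    [0,0,-0.03,0,50],
  ],
)

```text
time: 61.75
tool_pos: [0.6382, 0.1131, 0.35]
tcp_rot: [-0.092, 3.135, 0.001]
wrist_force: [0.2, 0.0, 0.1]
width: 0.587
```

play_rows(
  motion=[
    [0.03,0.02,-0.02,0,50],
    [0.05,0.04,0,0,50],
    [0.05,-0.03,0,0,50],
    [0.03,-0.05,0,0,50],
    [0,-0.05,0,0,50],
  ],
)

```text
time: 62.38
tool_pos: [0.481, 0.0324, 0.3668]
tcp_rot: [-0.096, 3.137, -0.0]
wrist_force: [1.2, -0.2, 0.2]
width: 0.586
```

play_rows(
  motion=[
    [0,-0.05,0,0,50],
    [0,-0.05,0,0,50],
    [0,-0.05,0,0,50],
    [0,0,0,0,50],
    [0,0,0,0,50],
  ],
)

```text
time: 63.0
tool_pos: [0.4916, -0.1167, 0.3657]
tcp_rot: [-0.091, 3.14, 0.001]
wrist_force: [-0.4, 1.2, -0.3]
width: 0.587
```

Run:
```python
from h import *
chk()
S=read_camera("scene")[:,:,::-1];cv2.imwrite("pics/s20.png",S);S0=cv2.imread("pics/scene0.png")
D=read_camera("side")[:,:,::-1];cv2.imwrite("pics/d20.png",D)
for nm,(y0,y1,x0,x1) in dict(def1old=(190,255,272,310),def2old=(165,220,308,357),flask=(308,360,260,315),tip=(198,240,430,482),mouse=(318,360,160,200),mat=(235,322,122,217)).items(): print(nm,np.abs(S.astype(int)-S0)[y0:y1,x0:x1].mean().round(2))
Sc=camera_info("scene")
for y in(400,295):print([proj(Sc,[[*sw(x,y),z]])[0].round() .tolist() for x,z in((30.5,.189),(-22,.08),(83,.08))])
g=cv2.cvtColor(S,cv2.COLOR_BGR2GRAY)[180:270,310:420]
q=cv2.resize(g,(110,60),interpolation=cv2.INTER_AREA)
for row in q: print("".join("@#+:. "[min(5,int(v)//24)] for v in row))
```

```text
[ 0.4916 -0.1167  0.3657] phi -176.67 F [-0.4  1.2 -0.3] T [-0.03 -0.05  0.01] w 0.587 r 149.0831699690398 ang 153.37606426243502
def1old 43.97
def2old 46.61
flask 1.38
tip 1.7
mouse 1.97
mat 5.12
[[386.0, 208.0], [373.0, 221.0], [392.0, 246.0]]
[[352.0, 222.0], [342.0, 234.0], [360.0, 260.0]]
                                                                                                              
                                                                                                              
                                                                                                              
                                                                                                              
                                                                                                              
                                                                                                              
                                                                                                              
                            
[... 5126 characters left out ...]
:++++++:++++.    .:+++++++++++++++++++::                      
           +++++++++.     .++++++++:  #@##+++:+++++++++####+       .++++++++++++++++++++:                     
           ++++++++:.      :++++++++::@@####++++::+++######:        .++++++++++++++++++++.                    
           ++++++++:.       :++++++++#@@#######+##########+        .+++++++++++++++++++:.                     
           +++++++++:.....  .++++++++#@##################+.        ::+++++++++++++++:::                       
          .+++++++++++:::..:++++++++++###############++:..           +++++++++++:::.                          
         :+++++++++++++:... +++++++++++###########+#+:.              +++++++++::..
```

Run:
```python
from h import *
a=cv2.cvtColor(cv2.imread("pics/s20.png"),6);b=cv2.cvtColor(cv2.imread("pics/scene0.png"),6)
c1=lambda L:np.array(L)/5+[110,220]-.4
m=np.zeros_like(a);cv2.fillPoly(m,[c1([[262,98],[522,152],[362,495],[76,434]]).astype(np.int32)],1)
A,B=(a>70)&(m>0),(b>70)&(m>0);print(A.sum(),B.sum(),(A&B).sum()/(A|B).sum())
for M in(A,B):
    n,l,s,c=cv2.connectedComponentsWithStats(M.astype(np.uint8));print([(c[i].round(1).tolist(),int(s[i,4])) for i in range(1,n) if s[i,4]>60])
print(finish_job())
```

```text
918 909 0.8343373493975904
[([153.5, 273.4], 452), ([181.2, 285.8], 466)]
[([153.2, 273.4], 445), ([180.6, 285.5], 464)]
the job is handed in; nothing more can be done
None
```

I locked the jam nut, laid both spanners back on the mat, hung both ear defenders on the rail, and handed the job in. Only two defenders were there. The arm stayed clear of the flask, tip box and mouse.

**Locking the nut:** I put spanner B on the lower nut with its handle against the bolt, and turned the jam nut clockwise with spanner A. I never felt a sharp rise in force at the end. The turning moment stayed around 0.45 to 0.5 N m, so I stopped because the jam nut had turned further than its 0.85 stop should need.

**Lower nut:** It followed the jam nut more than the spanner's play should allow. From the pictures I put it at about 0.2 to 0.25 rad off its setting at the worst point, just inside the 0.3 limit. Before taking spanner B off, I used it to turn both nuts back together.

**Checks on the nuts:** By picture and spanner angle, the lower nut is now within about 0.05 rad of its setting. The jam nut reads about 0.85 to 0.9 against it. A reading above 0.85 should not be possible, so these estimates are off by a few degrees.

**Last checks before handing in:**
- **Spanners:** both are on the mat, within about 1 pixel of where they started.
- **Defenders:** both hang over the rail with one cup down each side.
- **Bystanders:** the flask, tip box and mouse look unchanged from the start.
- **Time:** the job took about 63 s.

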